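# Fetch the tall profile gauge and clip it up at the burner

## Robot

A 6-joint arm with a two-finger parallel gripper is mounted at the origin on the work surface. World frame = base frame: x ahead of the robot, y to its left, z up, the work surface at z = 0. Lengths are in m, angles in degrees, forces in N, time in s.
With the tool pointing down it reaches from about 0.4 to 0.825 m from the base axis. Payload 7 kg.
Tool frame: the origin (TCP) lies on the centre line of the jaws, within the pads' length; the fingertips stand 14 mm ahead of it and the grasp point (between the pads) lies 5 mm behind it; z points along the fingers, x is the direction in which the jaws open and shut, and the axes are right-handed (so a half turn about z gives the same grasp; the last joint's range is limited). The gripper opens to 88 mm and grips with 3 to 60 N. Pads are 19 mm wide; open, the fingers measure 130 mm over their backs; the gripper's body (78 mm by 193 mm) begins 47 mm behind the grasp point.
Start: joints at [88.642, 20.546, 0.682, 0, -70.136, -16.507], TCP at [0.207, 0.642, 0.241] pointing down, gripper open.
Joint ranges: [-176.03, 176.03], [-82.01, 121.73], [-58.28, 71.71], [-173.87, 95.51], [-174.79, -0.11], [-173.66, 173.66]. Speed limits (degrees/s): [136.94, 136.94, 172.46, 180, 180, 180].

## Interface

Orientations are given as [roll, pitch, yaw] about the fixed x, y, z axes, in that order (R = Rz(yaw) Ry(pitch) Rx(roll)).
In Python, from plant import * gives the robot as it stands.
- The arm moves only by the shell command python3 -m handwheel 'ROWS' [OPENING]. ROWS is JSON, a list of rows, each a list of 2 entries, a list of its own where there are three numbers: the shift along the tool's x, y, z each as a share of 0.2 m, from -1 to 1, then the turn, a rotation vector about the tool's x, y, z each as a share of 360 degrees, from -1 to 1. In form: [[[tx, ty, tz], [ax, ay, az]], ...]. A call has 1 to 5 rows; each row is the pose to reach, as a shift and turn from the pose commanded when the call began, along the tool's axes at that moment, turning the shorter way round; what a row does not reach only later rows make up. A row lasts 1/12 s, in which the tool goes at most 41.7 mm and 7.16 degrees, less where a joint would pass 70% of its speed; a pose out of reach is approached as far as the arm can. A call with a number of a shift or a turn outside -1 to 1 is refused whole. A call with a gripper value outside its range is refused whole. OPENING is the closure, from -1 (fully open) to 1 (shut), set as the call begins (- or left out, the last holds). The fingers move at their own pace and stop on an object; the grip force is fixed at half the most. Time passes only in rows, so rows that repeat a pose let the fingers close. It gives the time, the measured TCP pose, the force and the opening at its end, in the units of the state.
- get_obs(): the state, without advancing time (a new reading comes with each control period).
- snapshot(name): name is "side" or "top"; returns a dict with "color" (384x512x3 uint8, red, green, blue), "z_map" (384x512 float32, m along the optical axis (not along the pixel's ray), 0 where there is no reading), "intrinsics" (3x3 intrinsics, pixels), "rvec" (rotation vector, rad) and "tvec" (3), from world to camera coordinates, as OpenCV has them. Camera axes: x right, y down, z forward; pixel columns grow to the right and rows downward; lengths in m; the calibration is good to about 2 mm. A picture is of the moment at which its call begins.
- close_job(): hands the job in, once; it reports no verdict.
The state is a dict: "clock": time; "joint_pos": joint angles; "qvel": joint speeds; "tau": joint torques, N m; "tool_pos": TCP position; "orientation": TCP orientation; "force": force on the tool from outside, world axes, zero at the start; "moment": the same for the moment, N m; "opening": finger opening in m.
Only numpy, scipy, OpenCV 4.12 (cv2) and the standard library are available. Lean on these libraries where they do the work, as an engineer would, in place of code of your own. Each camera call takes 0.05 s, during which the arm holds its last target. There are 200 camera calls.

## Task

Take the tall bulb-profile gauge board out of the packed row in the bench rack: tip its top forward from under the shelf, then draw it up over the front rail, leaving the other boards standing in the row. Stand it upright in the spring clip with the cut-out edge towards the burner, centred along the jaws, press it down until its bottom edge is fully home on the clip's floor, and let go. Do not knock the burner or disturb the other things on the bench.

Things in the scene. Friction and masses are not known exactly. Their poses are not given: they have to be found in the camera images.
- gauge: Board to fetch: plain plywood profile gauge on edge, 80 mm wide (x), 10 thick (y), 200 tall (z), 0.09 to 0.14 kg, by far the tallest of the row, 58 mm or more above its neighbours. Origin: middle of its bottom edge. x points from its straight plain edge (x = -40 mm, towards the robot in the rack) to the edge with the bulb-shaped cut-out (x = +40 mm).
- gauge_toe (a point): Bottom corner of the tall board under its straight edge, at (-40, 0, 0) mm in the board's frame.
- gauge_head (a point): Middle of the tall board's top edge, at (0, 0, 200) mm in its frame.
- gauge_cut (a point): A point in the tall board's bulb-shaped cut-out, at (30, 0, 100) mm in its frame. The cut spans heights 52 to 158 mm and is at most 36 mm deep: the 44 mm beside the straight edge are solid over the full height.
- rack: Wooden bench rack, fixed, 270 mm wide (y), 145 deep (x -65 to +80). Origin: on the bench under the middle of the row; x points into the rack, away from the robot; z up. Tray floor 15 mm high. Boards stand on it flat sides along x, 12 mm pitch, 2 mm gaps, straight edges near x = -40, between dividers at y = +-46 (110 high).
- rack_rail (a point): Middle of the top of the rack's front rail, at (-55, 0, 45) mm in the rack frame. The rail is 10 mm thick (x -60 to -50), runs the whole width and stands 30 mm above the tray floor, so boards must be lifted over it. A rear batten at x = 68 to 78 mm is as high.
- rack_shelf (a point): Middle of the lower front edge of the stock shelf above the row, at (-5, 0, 235) mm in the rack frame: 20 mm above the tall board, over all behind x = -5. Its front board goes up to 300 mm, jars and carton to 340. So the tall board cannot be lifted straight over the rail: its top must first be tipped towards the robot, out from under the shelf.
- rack_ends (a point): Top of the rack's +y end panel's front edge, at (-5, 129, 235) mm in the rack frame; the other end is alike at y = -129. The end bays hold clear boxes (y 56 to 120 mm, top 131) and a carton (y -115 to -60, top 133).
- clip: Spring edge clip, fixed, on a grey foot 125 x 105 x 12 mm. Origin: on the bench under the middle of its slot. The slot runs along x, 70 mm long, between two upright sprung jaws; x points away from the robot, towards the burner's side. Slot floor: top of the foot, 12 mm above the bench. Fixed cheeks outside the jaws to y = +-44, 38 mm high.
- clip_mouth (a point): Middle of the clip's mouth, 52 mm above the bench. The jaws flare here to 22 mm apart; from 32 mm height down to the floor they are flat and, when empty, 6 mm apart. A 10 mm board pressed straight down parts each jaw about 2 mm, taking some 8 to 16 N; the jaws then hold it upright.
- jaw_l (a joint): How far the clip's +y jaw is pushed aside, m: 0 when empty, about 0.002 with a board between the jaws (spring 1600 N/m, 4 N at rest).
- jaw_r (a joint): The same for the -y jaw.
- burner: Cold bench gas burner on a round foot of 58 mm radius, fixed beyond the clip, up to 190 mm high, barrel slanting up towards the robot. Origin: centre of the foot's underside.
- gauge_a: Another plywood gauge of the row, 80 x 10 mm and only 136 mm tall, smaller cut-out. Origin: centre of its bottom edge, axes as for the tall one. Stays in the row (it may lean a little into the gap).
- gauge_b: Another plywood gauge of the row, 80 x 10 mm and only 142 mm tall, smaller cut-out. Origin: centre of its bottom edge, axes as for the tall one. Stays in the row (it may lean a little into the gap).
- gauge_c: Another plywood gauge of the row, 80 x 10 mm and only 130 mm tall, smaller cut-out. Origin: centre of its bottom edge, axes as for the tall one. Stays in the row (it may lean a little into the gap).
- gauge_d: Another plywood gauge of the row, 80 x 10 mm and only 140 mm tall, smaller cut-out. Origin: centre of its bottom edge, axes as for the tall one. Stays in the row (it may lean a little into the gap).
- gauge_e: Another plywood gauge of the row, 80 x 10 mm and only 134 mm tall, smaller cut-out. Origin: centre of its bottom edge, axes as for the tall one. Stays in the row (it may lean a little into the gap).
- gauge_f: Another plywood gauge of the row, 80 x 10 mm and only 138 mm tall, smaller cut-out. Origin: centre of its bottom edge, axes as for the tall one. Stays in the row (it may lean a little into the gap).
- paddle: Graphite paddle with wooden handle lying on the bench, 230 mm long, up to 24 mm high. Bystander. Origin: underside, between blade and handle.
- tool_tin: Open steel tin, 76 mm across, 100 mm tall, with thin tools standing in it to 190 mm. Bystander. Origin: centre of its underside.
- burn_board: Scorched square wooden board lying flat, 130 x 130 x 20 mm. Bystander. Origin: centre of its underside.
- mug: White mug, 82 mm across, 95 mm tall. Bystander. Origin: centre of its underside.
- powder_jar: Amber glass jar with white cap, 70 mm across, 100 mm tall. Bystander. Origin: centre of its underside.
Mind the look-alikes: they are no part of the job. What is shaped like the gauge but green is not meant. Leave any yellow look-alike of the gauge_b alone.

How it is judged:
By the outcome, as a careful person would: the job done as asked, in the order asked, and still so for the second after the job is handed in, with the robot touching nothing.
It also fails if it takes over 51 s, if anything falls off the work surface, if the arm or the gripper's body presses on something with over 40 N, if the wrist force passes 120 N, or if a joint passes its speed limit or range.

## Working session

There is one attempt and no reset: what is moved stays moved. The work goes in short steps, Python scripts to look and compute and a shell command to move; the robot and the scene stay as the last step left them, time stands still between calls to the robot, and variables do not carry over. Pictures are saved under pics/ and viewed, about 8 in all and at most 12, crops included, and the job is handed in when it is done.

```bash
mkdir -p pics; ls; cat > h.py <<'E'
from plant import *
import numpy as np, cv2
def cam(n):
    s=snapshot(n); R=cv2.Rodrigues(np.array(s['rvec'],float))[0]; t=np.array(s['tvec'],float).ravel(); K=np.array(s['intrinsics'])
    v,u=np.mgrid[0:384,0:512]; z=s['z_map']
    P=np.stack([(u-K[0,2])/K[0,0]*z,(v-K[1,2])/K[1,1]*z,z],-1)
    W=(P-t)@R; W[z==0]=np.nan
    s.update(R=R,t=t,K=K,W=W); return s
def proj(s,p):
    c=s['R']@np.array(p,float)+s['t']; q=s['K']@c; return q[:2]/q[2]
E
python3 - <<'E'
from h import *
print({k:np.round(v,3) for k,v in get_obs().items()})
ims=[]
for n in('side','top'):
    s=cam(n); np.savez(f'{n}0.npz',**{k:s[k] for k in('color','W','R','t','K')})
    cv2.imwrite(f'pics/{n}0.png',cv2.resize(s['color'][:,:,::-1],(800,600)))
    print(n,-s['R'].T@s['t'],s['R'][2],s['K'][0,0])
E
```

```text
pics
{'clock': np.float64(0.0), 'joint_pos': array([ 8.8646e+01,  2.0592e+01,  6.3500e-01, -1.9000e-02, -7.0137e+01,
       -1.6508e+01]), 'qvel': array([ 0.06 , -0.073, -0.054,  0.003,  0.021, -0.118]), 'tau': array([-0.0000e+00, -5.8272e+01,  2.9305e+01,  6.9970e+00,  7.0000e-03,
       -0.0000e+00]), 'tool_pos': array([0.207, 0.642, 0.24 ]), 'orientation': array([-1.79991e+02, -9.50000e-02, -1.07869e+02]), 'force': array([-1.541,  0.517,  0.667]), 'moment': array([0.013, 0.049, 0.02 ]), 'opening': np.float64(0.088)}
side [0.01900204 0.47475284 1.02047268] [ 0.4447797  -0.43882652 -0.78077033] 358.66227806842386
top [0.29697215 0.00975355 1.37998739] [ 0.15049751  0.00318634 -0.98860525] 383.04738358269617
```

View pics/side0.png

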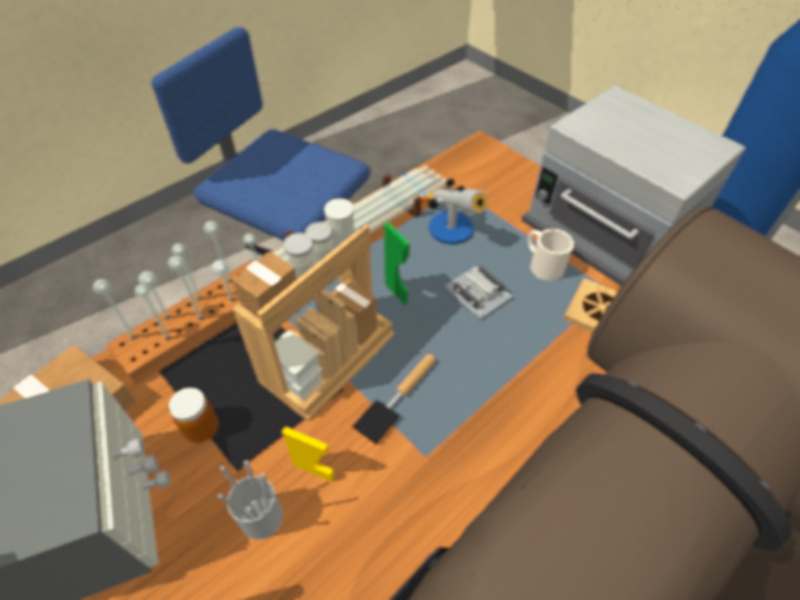

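View pics/top0.png

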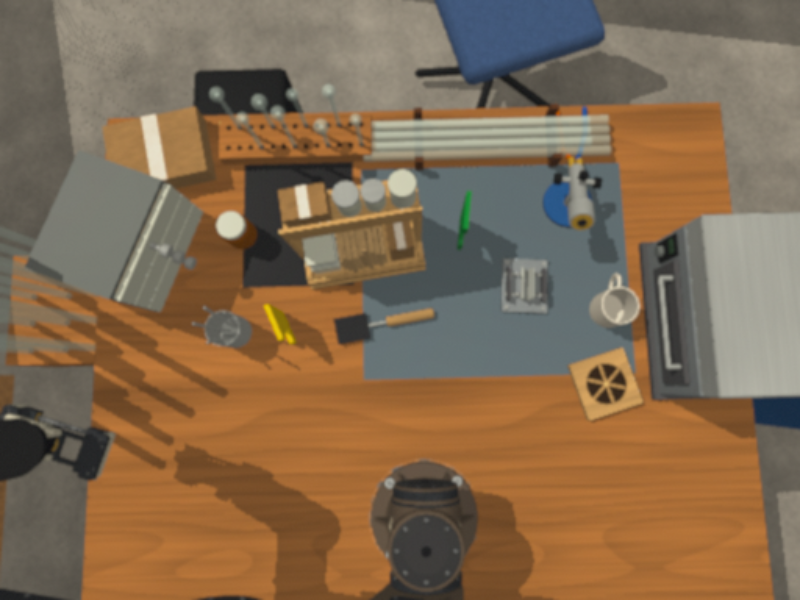

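The side view shows the row at about (330,335). The top view shows the rack at (360,240), the clip at (525,285) and the burner at (575,200). Next I'll measure these from the depth map.

```bash
python3 - <<'E'
from h import *
f=800/512
d={n:dict(np.load(f'{n}0.npz')) for n in('side','top')}
def reg(n,x0,x1,y0,y1):
    W=d[n]['W'].copy(); v,u=np.mgrid[0:384,0:512]*1.0; u*=f; v*=f
    return W[(u>x0)&(u<x1)&(v>y0)&(v<y1)]
def rect(P): 
    (c,s,a)=cv2.minAreaRect((P[:,:2]*1000).astype(np.float32)); return np.round(c,1),np.round(s,1),round(a,1)
P=reg('top',270,435,165,295)
for lo,hi in((.037,.053),(.2,.225),(.28,.31),(.225,.245)):
    Q=P[(P[:,2]>lo)&(P[:,2]<hi)]; print('rack',lo,len(Q)); 
    if len(Q)>3: print(rect(Q))
Q=P[(P[:,2]>.19)&(P[:,2]<.228)]; print('tall pts top\n',np.round(Q[:60],3))
S=reg('side',230,400,220,420); Q=S[(S[:,2]>.195)&(S[:,2]<.228)]; print('side\n',len(Q),np.round(Q[::max(1,len(Q)//30)],3))
P=reg('top',495,560,250,320)
for lo,hi in((.005,.02),(.03,.045),(.045,.06)):
    Q=P[(P[:,2]>lo)&(P[:,2]<hi)]; print('clip',lo,len(Q)); 
    if len(Q)>3: print(rect(Q),np.median(Q[:,2]))
P=reg('top',535,615,140,235); Q=P[P[:,2]>.03]; print('burner',Q.min(0),Q.max(0))
for n,(a,b,c,e) in {'top':(265,440,160,300),'side':(225,405,190,425)}.items():
    im=d[n]['color'][int(c/f):int(e/f),int(a/f):int(b/f),::-1]; im=cv2.resize(im,None,fx=4.4,fy=4.4,interpolation=cv2.INTER_CUBIC)
    d[n]['crop']=im[:600]
a,b=d['top']['crop'],cv2.resize(d['side']['crop'],(300,392))
h=max(a.shape[0],392); o=np.zeros((h,a.shape[1]+300,3),np.uint8); o[:a.shape[0],:a.shape[1]]=a; o[:392,a.shape[1]:]=b
print(o.shape); cv2.imwrite('pics/crop0.png',o)
E
```

```text
rack 0.037 378
(array([604.5,  73.4]), array([184.5, 379. ]), 42.1)
rack 0.2 69
(array([574.1, 124.7]), array([ 43.5, 267.9]), 6.5)
rack 0.28 651
(array([627.6, 131.3]), array([ 77.1, 267.9]), 8.3)
rack 0.225 73
(array([599.6, 126.9]), array([ 27.1, 269.8]), 10.2)
tall pts top
 [[ 0.62   0.006  0.19 ]
 [ 0.61  -0.006  0.227]
 [ 0.608  0.003  0.223]
 [ 0.609  0.     0.219]
 [ 0.609 -0.003  0.218]
 [ 0.61  -0.006  0.216]
 [ 0.609  0.003  0.208]
 [ 0.61   0.     0.205]
 [ 0.611 -0.003  0.202]
 [ 0.611 -0.006  0.199]
 [ 0.609  0.003  0.197]
 [ 0.61   0.     0.193]
 [ 0.61  -0.003  0.192]
 [ 0.597  0.119  0.218]
 [ 0.597  0.116  0.217]
 [ 0.597  0.113  0.216]
 [ 0.596  0.11   0.219]
 [ 0.594  0.119  0.216]
 [ 0.594  0.116  0.213]
 [ 0.594  0.113  0.215]
 [ 0.594  0.11   0.215]
 [ 0.591  0.116  0.214]
 [ 0.591  0.113  0.216]
 [ 0.591  0.11   0.215]
 [ 0.587  0.116  0.216]
 [ 0.587  0.113  0.219]
 [ 0.588  0.11   0.213]
 [ 0.583  0.116  0.219]
 [ 0.584  0.113  0.217]
 [ 0.585  0.11   0.214]
 [ 0.59   0.109  0.193]
 [ 0.581  0.116  0.217]
 [ 0.582  0.113  0.213]
 [ 0.581  0.11   0.216]
 [ 0.
[... 1036 characters left out ...]
]
 [ 0.556  0.1    0.207]
 [ 0.555  0.112  0.209]
 [ 0.646  0.267  0.225]
 [ 0.646  0.267  0.211]
 [ 0.645  0.266  0.202]
 [ 0.614  0.262  0.225]
 [ 0.617  0.263  0.214]
 [ 0.625  0.264  0.197]
 [ 0.599  0.259  0.214]
 [ 0.574  0.247  0.224]
 [ 0.6    0.261  0.2  ]
 [ 0.592  0.259  0.203]
 [ 0.579  0.257  0.209]
 [ 0.573  0.249  0.204]]
clip 0.005 721
(array([ 509.2, -252.4]), array([149. , 158.4]), 88.2) 0.011899730931904556
clip 0.03 187
(array([ 507.9, -242.8]), array([92.4, 74.8]), 88.0) 0.03709589327555367
clip 0.045 62
(array([ 507.5, -230. ]), array([56.1, 69.8]), 86.8) 0.05091183829493044
burner [ 0.60364622 -0.45664015  0.03003602] [ 0.8439643  -0.2799775   0.18041648]
(396, 793, 3)
```

View pics/crop0.png

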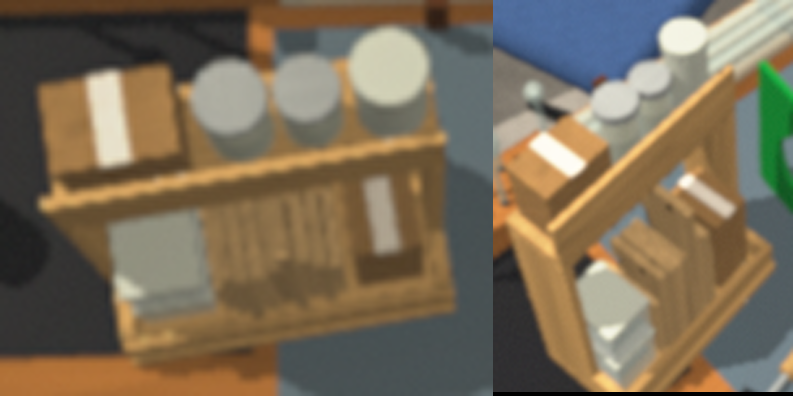

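Crop: the tall board's top is the strip at crop (360,215) in the top view, next to the carton side, with the rack yawed about 8°. One more measurement pass for exact fits.

```bash
python3 - <<'E'
from h import *
d={n:dict(np.load(f'{n}0.npz')) for n in('side','top')}
W={n:d[n]['W'].reshape(-1,3) for n in d}
def sel(n,x,y,z):
    P=W[n]; return P[(P[:,0]>x[0])&(P[:,0]<x[1])&(P[:,1]>y[0])&(P[:,1]<y[1])&(P[:,2]>z[0])&(P[:,2]<z[1])]
def line(P): # fit y-x direction
    v=cv2.fitLine(P[:,:2].astype(np.float32)*1000,cv2.DIST_HUBER,0,.01,.01).ravel(); return np.round(v,3),np.degrees(np.arctan2(v[1],v[0]))
for n in d:
    P=sel(n,(.54,.64),(-.02,.27),(.292,.306)); P=P[P[:,0]-(-.147*(P[:,1]-.126)+.59)<.02]
    print(n,'shelf board top',len(P),line(P),P[:,2].mean(),'y',P[:,1].min(),P[:,1].max())
    T=sel(n,(.53,.60),(.07,.14),(.205,.224)); print(n,'tall',len(T),line(T),T.min(0),T.max(0))
    r=cv2.minAreaRect((T[:,:2]*1000).astype(np.float32)); print(r, np.median(T[:,2]))
    rl=sel(n,(.47,.60),(-.02,.25),(.042,.050)); e=rl[:,0]+.147*(rl[:,1]-.12); 
    m=e<np.percentile(e,50); print(n,'rail',len(rl),np.percentile(e,[2,25,50,75]))
    o=np.array([.5,-.235])
    F=sel(n,(.42,.6),(-.34,-.15),(.0085,.0155)); 
    print(n,'foot',len(F),cv2.minAreaRect((F[:,:2]*1000).astype(np.float32)),np.percentile(F,[2,50,98],axis=0)[:,:2].round(3).tolist())
    J=sel(n,(.45,.57),(-.29,-.18),(.047,.058)); print('jaw',len(J),cv2.minAreaRect((J[:,:2]*1000).astype(np.float32)),np.percentile(J,[0,50,100],axis=0)[:,:2].round(3).tolist())
# rasters
im=d['top']['color']; c=im[155:205,315:357,::-1]; cv2.imwrite('pics/clip0.png',cv2.resize(c,None,fx=12,fy=12,interpolation=cv2.INTER_CUBIC))
for u,v in((324,163),(351,200)): print(d['top']['W'][v,u])
E
```

```text
side shelf board top 468 (array([ 1.30000e-01, -9.92000e-01,  5.93175e+02,  1.26979e+02],
      dtype=float32), np.float32(-82.54385)) 0.2984512643771644 y -0.010175465890810998 0.2568920233794208
side tall 74 (array([9.83000e-01, 1.86000e-01, 5.73863e+02, 1.09822e+02], dtype=float32), np.float32(10.702921)) [0.55303288 0.09973843 0.20509388] [0.59953048 0.11739175 0.2189313 ]
((575.9955444335938, 108.87435150146484), (46.29627990722656, 11.860729217529297), 8.827966690063477) 0.2141606416486771
side rail 369 [0.53496714 0.53832623 0.54291126 0.55920775]
side foot 339 ((506.17376708984375, -247.35986328125), (108.07137298583984, 125.30693054199219), 86.7117691040039) [[0.445, -0.297], [0.473, -0.236], [0.567, -0.194]]
jaw 58 ((506.1979675292969, -249.52951049804688), (31.926605224609375, 71.42335510253906), 85.18421173095703) [[0.47, -0.264], [0.507, -0.256], [0.543, -0.231]]
top shelf board top 359 (array([ 1.40000e-01, -9.90000e-01,  5.93565e+02,  1.28778e+02],
      dtype=float32), np.float32(-81.96732)) 0.2994251303991699 y -0.00566625025823817 0.2586171711099256
top tall 50 (array([9.91000e-01, 1.34000e-01, 5.75247e+02, 1.11325e+02], dtype=float32), np.float32(7.6747894)) [0.55380684 0.10400946 0.20527419] [0.59696923 0.11927231 0.21931565]
((575.77294921875, 111.53047180175781), (43.57698440551758, 9.891164779663086), 8.6349458694458) 0.2155638168740281
top rail 243 [0.53596827 0.53914637 0.54232856 0.54870244]
top foot 518 ((515.3021850585938, -231.287841796875), (149.92333984375, 156.2320556640625), 3.2998106479644775) [[0.447, -0.295], [0.501, -0.237], [0.569, -0.192]]
jaw 55 ((506.5947570800781, -244.5799102783203), (26.35645866394043, 69.70162963867188), 86.30599212646484) [[0.471, -0.259], [0.507, -0.253], [0.542, -0.23]]
[ 0.58402411 -0.20932096 -0.00347292]
[ 0.4444512  -0.2999551  -0.00090431]
```

View pics/clip0.png

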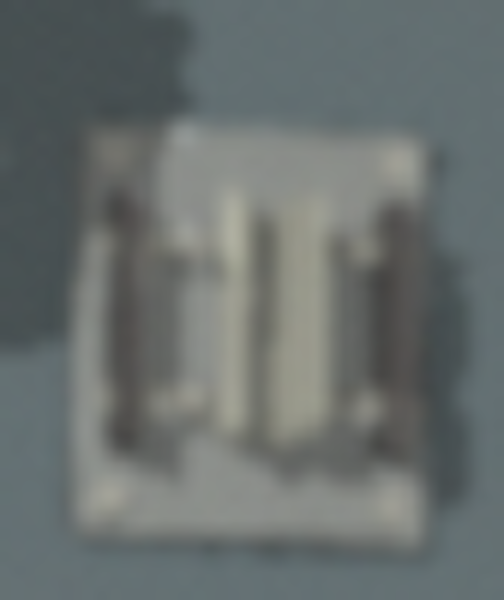

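```bash
python3 -m handwheel '[[[0,0,-0.5],[0,0,0]],[[0,0,-0.5],[0,0,0]],[[0,0,-0.5],[0,0,0]]]'
```

```text
clock: 0.35
tool_pos: [0.2079, 0.6435, 0.3462]
orientation: [-180.0, 0.3, -107.8]
force: [1.7, 0.2, 2.3]
opening: 0.0877
```

```bash
cat >> h.py <<'E'
from scipy.spatial.transform import Rotation as Ro, Slerp
def tool(al,psi):  # tool z: down-angle al, heading psi; tool x towards -y of heading
    a,p=np.radians([al,psi]); z=np.array([np.cos(p)*np.cos(a),np.sin(p)*np.cos(a),-np.sin(a)]); x=np.array([np.sin(p),-np.cos(p),0])
    return Ro.from_matrix(np.c_[x,np.cross(z,x),z])
def now():
    o=get_obs(); return np.array(o['tool_pos']),Ro.from_euler('xyz',o['orientation'],degrees=True)
def plan(targets,rows=5,vm=.19,rm=33,start=None):
    p,R=start or now()
    for tp,tR in targets:
        tp=np.array(tp); n=max(1,int(np.ceil(max(np.linalg.norm(tp-p)/vm,np.degrees((R.inv()*tR).magnitude())/rm))))
        p0,S=p,Slerp([0,1],Ro.concatenate([R,tR]))
        for k in range(1,n+1):
            gp,gR=p0+(tp-p0)*k/n,S(k/n)
            t=np.round(R.inv().apply(gp-p)/.2,4); r=np.round(np.degrees((R.inv()*gR).as_rotvec())/360,4)
            print('call',t.tolist(),r.tolist()); p=p+R.apply(t*.2); R=R*Ro.from_rotvec(np.radians(r*360))
        print('  ->',np.round(p,4))
    return p,R
E
python3 - <<'E'
from h import *
plan([((.44,.09,.34),tool(43,8.2)),((.44,.09,.34),tool(26,8.2))])
s=dict(np.load('top0.npz')); 
for z in(.052,.032,.012):
    q=np.linalg.inv(s['K'])@[336.4,180.8,1]; dr=s['R'].T@q; c=-s['R'].T@s['t']; print('slot',c+dr*(z-c[2])/dr[2])
E
```

```text
call [0.5697, -0.4882, 0.0047] [0.032, -0.0072, -0.0171]
call [0.6201, -0.4165, 0.069] [0.032, -0.0072, -0.0172]
call [0.6648, -0.3282, 0.115] [0.032, -0.0072, -0.0171]
call [0.7006, -0.2287, 0.1403] [0.032, -0.0072, -0.0172]
  -> [0.44 0.09 0.34]
call [0.0, -0.0, -0.0] [0.0472, -0.0, 0.0]
  -> [0.44 0.09 0.34]
slot [ 0.50773265 -0.24092521  0.052     ]
slot [ 0.51090678 -0.24470053  0.032     ]
slot [ 0.51408092 -0.24847585  0.012     ]
```

```bash

python3 -m handwheel '[[[0.57,-0.488,0.005],[0.032,-0.0072,-0.0171]],[[0.57,-0.488,0.005],[0.032,-0.0072,-0.0171]],[[0.57,-0.488,0.005],[0.032,-0.0072,-0.0171]],[[0.57,-0.488,0.005],[0.032,-0.0072,-0.0171]],[[0.57,-0.488,0.005],[0.032,-0.0072,-0.0171]]]'
python3 -m handwheel '[[[0.62,-0.417,0.069],[0.032,-0.0072,-0.0171]],[[0.62,-0.417,0.069],[0.032,-0.0072,-0.0171]],[[0.62,-0.417,0.069],[0.032,-0.0072,-0.0171]],[[0.62,-0.417,0.069],[0.032,-0.0072,-0.0171]],[[0.62,-0.417,0.069],[0.032,-0.0072,-0.0171]]]'
python3 -m handwheel '[[[0.665,-0.328,0.115],[0.032,-0.0072,-0.0171]],[[0.665,-0.328,0.115],[0.032,-0.0072,-0.0171]],[[0.665,-0.328,0.115],[0.032,-0.0072,-0.0171]],[[0.665,-0.328,0.115],[0.032,-0.0072,-0.0171]],[[0.665,-0.328,0.115],[0.032,-0.0072,-0.0171]]]'
python3 -m handwheel '[[[0.7,-0.229,0.14],[0.032,-0.0072,-0.0171]],[[0.7,-0.229,0.14],[0.032,-0.0072,-0.0171]],[[0.7,-0.229,0.14],[0.032,-0.0072,-0.0171]],[[0.7,-0.229,0.14],[0.032,-0.0072,-0.0171]],[[0.7,-0.229,0.14],[0.032,-0.0072,-0.0171]]]'
python3 -m handwheel '[[[0,0,0],[0.0472,0,0]],[[0,0,0],[0.0472,0,0]],[[0,0,0],[0.0472,0,0]],[[0,0,0],[0.0472,0,0]]]'
python3 -c "
from h import *
o=get_obs();print(o['joint_pos'],o['tool_pos'],o['orientation']);plan([((.44,.09,.34),tool(26,8.2))])"
```

```text
clock: 0.77
tool_pos: [0.2657, 0.4996, 0.3402]
orientation: [-168.4, 2.0, -101.5]
force: [-0.6, 0.7, 0.1]
opening: 0.0873
clock: 1.18
tool_pos: [0.3236, 0.3611, 0.3383]
orientation: [-156.6, 2.6, -94.9]
force: [0.1, 0.4, -0.5]
opening: 0.0874
clock: 1.6
tool_pos: [0.3814, 0.2228, 0.3368]
orientation: [-144.8, 1.8, -88.3]
force: [0.7, -0.2, 0.1]
opening: 0.0878
clock: 2.02
tool_pos: [0.4517, 0.0867, 0.375]
orientation: [-135.5, 0.1, -81.8]
force: [-0.3, 0.6, -0.1]
opening: 0.088
clock: 2.35
tool_pos: [0.4749, 0.0866, 0.4708]
orientation: [-122.7, 0.1, -81.4]
force: [0.2, 0.2, 0.1]
opening: 0.088
[ 39.90826279 -34.03553367 -58.15777282  65.58044106 -28.65474805
   9.07071341] [0.47489243 0.08659772 0.47084188] [-122.65412362    0.13872915  -81.4190963 ]
call [-0.0413, 0.6426, 0.2099] [0.0185, 0.0011, 0.0002]
  -> [0.44 0.09 0.34]
```

Joint 3 hits its limit there: a near-horizontal tool close to the base is out of reach. I'll back off to a steeper pose further out and identify the arm's kinematics from the readings so I can check reach.

```bash
cat > log.py <<'E'
from h import *
import json
o=get_obs(); open('obs.jsonl','a').write(json.dumps([list(map(float,o[k])) for k in('joint_pos','tool_pos','orientation')])+'\n'); print(np.round(o['joint_pos'],1))
E
cat > tgt.py <<'E'
from h import *
import sys
a=list(map(float,sys.argv[1:])); plan([(a[i:i+3],tool(a[i+3],a[i+4])) for i in range(0,len(a),5)])
E
python3 log.py; python3 tgt.py .5 .09 .44 55 8.2  .56 .1 .32 60 8.2
```

```text
[ 39.9 -34.  -58.2  65.6 -28.7   9.1]
call [0.0023, 0.0615, 0.1899] [-0.0621, 0.001, 0.0005]
  -> [0.5  0.09 0.44]
call [-0.0065, 0.095, 0.6659] [-0.0139, 0.0, -0.0]
  -> [0.56 0.1  0.32]
```

```bash

python3 -m handwheel '[[[0.002,0.062,0.19],[-0.062,0.001,0]],[[0.002,0.062,0.19],[-0.062,0.001,0]],[[0.002,0.062,0.19],[-0.062,0.001,0]],[[0.002,0.062,0.19],[-0.062,0.001,0]],[[0.002,0.062,0.19],[-0.062,0.001,0]]]'; python3 log.py
python3 -m handwheel '[[[-0.006,0.095,0.666],[-0.014,0,0]],[[-0.006,0.095,0.666],[-0.014,0,0]],[[-0.006,0.095,0.666],[-0.014,0,0]],[[-0.006,0.095,0.666],[-0.014,0,0]],[[-0.006,0.095,0.666],[-0.014,0,0]]]'; python3 log.py
cat > kin.py <<'E'
from h import *
import json
from scipy.optimize import least_squares
D=[([88.642,20.546,.682,0,-70.136,-16.507],[.207,.642,.241],[180,0,-107.869])]+[json.loads(l) for l in open('obs.jsonl')]
def fk(p,q):
    a1,h,l2,a3,l3,L=p; q=np.asarray(q)
    A=Ro.from_euler('z',q[0],degrees=True); B=A*Ro.from_euler('y',q[1],degrees=True); x=A.apply([a1,0,h])+B.apply([0,0,l2])
    C=B*Ro.from_euler('y',-q[2],degrees=True); x=x+C.apply([l3,0,a3])
    E=C*Ro.from_euler('x',S4*q[3],degrees=True)*Ro.from_euler('y',-q[4],degrees=True)
    return x+E.apply([L,0,0]),E
S4=-1
def fit():
    global S4
    best=None
    for s in(1,-1):
        S4=s
        f=lambda p:np.concatenate([fk(p,d[0])[0]-d[1] for d in D]+[.02*(p-np.array([.05,.35,.42,.04,.42,.25]))])
        r=least_squares(f,[.05,.35,.42,.04,.42,.25])
        if best is None or r.cost<best[0]: best=(r.cost,s,r.x,f(r.x))
    S4=best[1]; return best
if __name__=='__main__':
    b=fit(); print(b[:3],np.round(b[3]*1e3,1))
    for d in D: print(fk(b[2],d[0])[1].apply([1,0,0]).round(3),Ro.from_euler('xyz',d[2],degrees=True).apply([0,0,1]).round(3))
E
python3 kin.py
```

```text
clock: 2.77
tool_pos: [0.5012, 0.0937, 0.4403]
orientation: [-145.3, 0.0, -81.5]
force: [1.1, 0.3, 1.8]
opening: 0.0877
[ 46.5 -21.6 -34.3  26.5 -51.8  40.1]
clock: 3.18
tool_pos: [0.5586, 0.0984, 0.3129]
orientation: [-150.5, -0.4, -81.7]
force: [-0.5, -0.8, -0.0]
opening: 0.0874
[ 37.8  -9.  -39.1  24.6 -36.5  43.7]
(np.float64(0.026244521560758245), -1, array([-0.09654419,  0.43267704,  0.81359487, -0.03921134,  0.50007163,
        0.73697351])) [-191.7    3.8    9.7   52.9  -64.6   -1.8  -29.3   28.8   -5.3  -49.7
   65.5   -2.7   -2.9    1.7    7.9   -1.6    1.6    9.7]
[ 0.  0. -1.] [-0.  0. -1.]
[ 0.832  0.127 -0.54 ] [ 0.832  0.127 -0.54 ]
[ 0.563  0.084 -0.822] [ 0.563  0.084 -0.822]
[ 0.488  0.065 -0.871] [ 0.488  0.065 -0.871]
```

```bash

sed -i 's/a1,h,l2,a3,l3,L=p/a1,h,l2,a3,l3,L,dy=p/; s/\[a1,0,h\]/[a1,dy,h]/; s/\.42,\.25\]/.42,.25,-.19]/g' kin.py; python3 kin.py
```

```text
(np.float64(0.00946977222001361), -1, array([ 0.07728223,  0.25321857,  0.5481978 ,  0.06964207,  0.361194  ,
        0.40005796, -0.14497383])) [-47.1 -12.6  68.3  49.7 -64.5 -63.2  -3.6  16.7 -17.8  -6.8  20.7  12.8
   0.5  -1.9   2.6   0.6  -1.2   3.    0.9]
[ 0.  0. -1.] [-0.  0. -1.]
[ 0.832  0.127 -0.54 ] [ 0.832  0.127 -0.54 ]
[ 0.563  0.084 -0.822] [ 0.563  0.084 -0.822]
[ 0.488  0.065 -0.871] [ 0.488  0.065 -0.871]
```

```bash
cat > kin.py <<'E'
from h import *
import json
D=[([88.642,20.546,.682,0,-70.136,-16.507],[.207,.642,.241],[180,0,-107.869])]+[json.loads(l) for l in open('obs.jsonl')]
def frames(q):
    e=lambda a,v:Ro.from_euler(a,v,degrees=True)
    A=e('z',q[0]);B=A*e('y',q[1]);C=B*e('y',-q[2]);E4=C*e('x',-q[3]);E5=E4*e('y',-q[4]);return A,B,C,E4,E5
I=np.eye(3)
def J(q,use):
    F=frames(q); return np.stack([F[f].apply(I[a]) for f,a in use],1)
def fit(use):
    M=np.vstack([J(d[0],use) for d in D]); y=np.concatenate([d[1] for d in D]); w=1e-3
    p=np.linalg.lstsq(np.vstack([M,w*np.eye(len(use))]),np.r_[y,np.zeros(len(use))],rcond=None)[0]
    return p,(M@p-y)*1e3
U5=[(0,2),(1,2),(2,0),(2,2),(4,0),(4,1)]
U4=[(0,2),(1,2),(2,0),(2,2),(4,0),(3,1)]
UA=[(0,2),(0,0),(0,1),(1,2),(2,0),(2,2),(4,0),(4,1)]
if __name__=='__main__':
    for u in(U5,U4,UA,UA+[(4,2)]):
        p,r=fit(u); print(np.round(p,4),np.round(r,1))
E
python3 kin.py; python3 tgt.py .57 .1 .36 90 8.2
```

```text
[ 1.990e-01  6.010e-01  4.633e-01  3.000e-04  3.639e-01 -1.917e-01] [ 0.   0.1 -0.3  0.   0.1  0.1 -0.1  0.   0.1 -0.1  0.   0.1]
[ 1.990e-01  6.010e-01  4.633e-01  3.000e-04  3.639e-01 -1.917e-01] [ 0.   0.1 -0.3  0.   0.1  0.1 -0.1  0.   0.1 -0.1  0.   0.1]
[ 1.989e-01 -0.000e+00 -4.000e-04  6.007e-01  4.633e-01  7.000e-04
  3.637e-01 -1.914e-01] [ 0.1  0.  -0.1  0.1 -0.  -0.1 -0.1  0.   0.1 -0.1  0.   0.1]
[ 1.988e-01  1.000e-04 -3.000e-04  6.007e-01  4.633e-01  6.000e-04
  3.636e-01 -1.915e-01 -2.000e-04] [ 0.1  0.  -0.1  0.1 -0.  -0.  -0.1  0.   0.1 -0.1 -0.   0.1]
call [0.0018, -0.166, -0.1767] [-0.0819, -0.0009, 0.0004]
  -> [0.57 0.1  0.36]
```

```bash
cat > ik.py <<'E'
from kin import *
from scipy.optimize import least_squares
P,_=fit(U5)
lo=np.array([-176,-82,-58.2,-173.8,-174.7])+.0; hi=np.array([176,121.7,71.7,95.5,-.2])
def R0(q): # tool at q6=0 : columns
    E=frames(q)[4].as_matrix(); return Ro.from_matrix(np.c_[E[:,1],E[:,2],E[:,0]])
d=D[0]; off=(R0(d[0]).inv()*Ro.from_euler('xyz',d[2],degrees=True)).as_rotvec(degrees=True)[2]-d[0][5]
def ik(pos,R,seed):
    z=R.apply([0,0,1])
    f=lambda q:np.r_[(J(q,U5)@P-pos)*10,frames(q)[4].apply([1,0,0])-z]
    r=least_squares(f,np.clip(seed,lo+.1,hi-.1),bounds=(lo,hi),x_scale=30)
    q6=(R0(r.x).inv()*R).as_rotvec(degrees=True)[2]-off; q6=(q6+180)%360-180
    return r.x,q6,np.abs(f(r.x)).max()
SE=[[38,-9,-39,25,-36],[10,20,0,0,-70],[40,-30,-55,60,-30],[-20,0,-30,-60,-60],[0,-20,-40,-120,-60],[20,30,30,-90,-90],[38,-9,-39,-30,-36]]
def best(pos,al,psi=8.2):
    S=[ik(np.array(pos),tool(al,psi),s) for s in SE]; S=[s for s in S if s[2]<2e-3]
    return S
if __name__=='__main__':
    print('off',off,[(R0(d[0]).inv()*Ro.from_euler('xyz',d[2],degrees=True)).as_rotvec(degrees=True).round(1).tolist() for d in D],[d[0][5] for d in D])
    for nm,pos in (('grasp',(.573,.11,.185)),('tip',(.53,.104,.195)),('lift',(.53,.104,.26)),('retr',(.46,.095,.27)),('liftH',(.53,.104,.35)),('retrH',(.46,.095,.36)),('clip',(.50,-.244,.19)),('clipH',(.50,-.244,.3))):
        for al in(25,35,45,55,65):
            seen=set(); 
            for q,q6,e in best(pos,al,8.2 if 'clip' not in nm else -3.5):
                k=tuple(np.round(q/5).astype(int)); 
                if k in seen: continue
                seen.add(k); print(nm,al,np.round(q).astype(int).tolist(),round(q6))
E
python3 ik.py
```

```text
off -56.98200000000001 [[0.0, 0.0, -73.5], [-0.0, -0.0, -99.1], [-0.0, -0.0, -130.1], [-0.0, 0.0, -133.7]] [-16.507, 9.070713414440135, 40.11551033001956, 43.6930460922416]
grasp 25 [-19, 6, -50, -136, -37] 82
grasp 65 [34, 2, -47, 31, -21] -70
tip 25 [-20, -1, -51, -129, -33] 90
tip 65 [37, -3, -51, 31, -23] -67
lift 25 [2, -12, -39, -105, -6] 129
lift 55 [34, -11, -58, 52, -18] -51
lift 65 [40, -7, -42, 22, -35] -76
retr 65 [47, -17, -48, 24, -41] -69
liftH 45 [32, -19, -58, 63, -18] -44
liftH 55 [42, -16, -44, 33, -36] -67
liftH 65 [41, -11, -32, 17, -49] -82
retrH 55 [52, -26, -49, 34, -45] -60
retrH 65 [48, -20, -37, 19, -55] -74
clip 25 [-56, 6, -36, -95, -46] 112
clip 35 [-38, 0, -32, -74, -29] 143
clip 45 [-16, -2, -36, -36, -14] -167
clip 55 [-8, -2, -41, -9, -17] -135
clip 65 [-7, 0, -36, -3, -29] -129
clipH 25 [-43, -8, -29, -76, -37] 145
clipH 35 [-19, -12, -32, -41, -20] -171
clipH 45 [-9, -12, -37, -11, -20] -137
clipH 55 [-8, -10, -33, -4, -32] -130
clipH 65 [-7, -6, -26, -2, -45] -127
```

```bash
cat > path.py <<'E'
from ik import *
def run(W,q,step=12):
    p0,a0,s0=W[0]
    for (p1,a1,s1) in W[1:]:
        p1=np.array(p1);ok=True;mx=0
        for t in np.linspace(0,1,step+1)[1:]:
            qn,q6,e=ik(np.array(p0)+(p1-p0)*t,tool(a0+(a1-a0)*t,s0+(s1-s0)*t),q); mx=max(mx,np.abs(qn-q).max()); q=qn
            if e>2e-3 and ok: ok=False; print('   FAIL at t',round(t,2),'err',round(e,3))
        m=np.minimum(q-lo,hi-q).min()
        print(p1,a1,np.round(q).astype(int).tolist(),'q6',round((-33-q6+180)%360-180),'maxstep',round(mx,1),'margin',round(m,1)); p0,a0,s0=p1,a1,s1
    return q
if __name__=='__main__':
    q=np.array(D[-1][0][:5]); st=((.5586,.0984,.3129),60,8.2)
    for a in(20,28):
        print('alpha',a)
        run([st,((.52,-.1,.36),55,0),((.50,-.244,.32),50,-3.5),((.50,-.244,.32),30,-3.5),((.50,-.244,.32),a,-3.5),((.5,-.1,.34),a,3),((.48,.1,.3),a,8.2),((.50,.1,.19),a,8.2),((.578,.111,.187),a,8.2),((.53,.104,.197),a-17,8.2),((.53,.104,.27),a-17,8.2),((.44,.091,.29),a-17,8.2),((.44,-.1,.29),a-10,0),((.48,-.244,.29),a,-3.5),((.495,-.244,.19),a,-3.5)],q)
E
python3 path.py
```

```text
alpha 20
[ 0.52 -0.1   0.36] 55 [17, -18, -38, 16, -37] q6 63 maxstep 2.2 margin 19.9
[ 0.5   -0.244  0.32 ] 50 [-8, -12, -34, -6, -29] q6 99 maxstep 2.7 margin 24.4
[ 0.5   -0.244  0.32 ] 30 [-29, -12, -29, -55, -26] q6 156 maxstep 7.6 margin 26.2
[ 0.5   -0.244  0.32 ] 20 [-50, -8, -30, -84, -43] q6 -169 maxstep 3.2 margin 28.1
[ 0.5  -0.1   0.34] 20 [-21, -20, -35, -74, -24] q6 172 maxstep 4.3 margin 22.8
   FAIL at t 0.17 err 0.005
[0.48 0.1  0.3 ] 20 [8, -22, -42, -99, 0] q6 -170 maxstep 7.1 margin 0.0
   FAIL at t 0.92 err 0.009
[0.5  0.1  0.19] 20 [-29, 2, -58, -129, -47] q6 -115 maxstep 6.6 margin 0.0
   FAIL at t 0.08 err 0.018
[0.578 0.111 0.187] 20 [-23, 13, -55, -142, -52] q6 -104 maxstep 1.4 margin 2.9
   FAIL at t 0.17 err 0.004
[0.53  0.104 0.197] 3 [-38, 35, -58, -123, -86] q6 -88 maxstep 6.7 margin 0.0
   FAIL at t 0.08 err 0.164
[0.53  0.104 0.27 ] 3 [-33, 6, -58, -130, -65] q6 -110 maxstep 5.4 margin 0.0
   FAIL at t 0.08 err 0.074
[0.44  0.091 0.29 ] 3 [-38, -20, -58, -113, -52] q6 -137 maxstep 2.3 margin 0.0
   FAIL at t 0.08 err 0.062
[ 0.44 -0.1   0.29] 10 [-64
[... 786 characters left out ...]

[0.5  0.1  0.19] 28 [-15, -6, -49, -121, -24] q6 -135 maxstep 8.1 margin 9.0
[0.578 0.111 0.187] 28 [-14, 3, -45, -131, -27] q6 -124 maxstep 1.0 margin 13.3
   FAIL at t 0.58 err 0.007
[0.53  0.104 0.197] 11 [-32, 14, -58, -130, -62] q6 -105 maxstep 4.7 margin 0.0
   FAIL at t 0.08 err 0.073
[0.53  0.104 0.27 ] 11 [-28, -2, -57, -133, -52] q6 -115 maxstep 2.4 margin 1.3
[0.44  0.091 0.29 ] 11 [-27, -25, -55, -113, -38] q6 -144 maxstep 2.0 margin 3.2
[ 0.44 -0.1   0.29] 18 [-45, -21, -44, -88, -42] q6 -165 maxstep 3.0 margin 14.2
[ 0.48  -0.244  0.29 ] 28 [-41, -10, -30, -70, -35] q6 176 maxstep 1.8 margin 27.8
[ 0.495 -0.244  0.19 ] 28 [-52, 4, -35, -90, -41] q6 -153 maxstep 1.8 margin 23.6
```

```bash
python3 - <<'E'
from path import *
S0=np.array([-14,3,-45,-131,-27.])
for nm,p in(('pre',(.49,.1,.19)),('grasp',(.578,.111,.187)),('graspfront',(.568,.11,.187)),('tip',(.53,.104,.197)),('tip2',(.54,.105,.197)),('lift',(.53,.104,.27)),('retr',(.45,.092,.28))):
    o=[]
    for a in range(8,44,2):
        q,q6,e=ik(np.array(p),tool(a,8.2),S0); o.append((a,round(np.minimum(q-lo,hi-q).min())) if e<2e-3 else None)
    print(nm,[x for x in o if x])
q=np.array(D[-1][0][:5]); st=((.5586,.0984,.3129),60,8.2)
run([st,((.52,-.1,.36),55,0),((.50,-.244,.32),50,-3.5),((.50,-.244,.32),30,-3.5),((.48,-.244,.32),20,-3.5),((.44,-.1,.29),18,0),((.45,.092,.28),15,8.2),((.49,.1,.19),25,8.2),((.49,.1,.19),31,8.2),((.578,.111,.187),31,8.2),((.53,.104,.195),15,8.2),((.53,.104,.27),15,8.2),((.44,.091,.29),15,8.2),((.44,-.1,.29),18,0),((.48,-.244,.29),30,-3.5),((.495,-.244,.19),30,-3.5)],q)
E
```

```text
pre [(24, 2), (26, 5), (28, 8), (30, 12), (32, 4)]
grasp [(18, 1), (20, 3), (22, 5), (24, 8), (26, 10), (28, 13), (30, 17), (32, 12)]
graspfront [(18, 0), (20, 2), (22, 4), (24, 7), (26, 9), (28, 12), (30, 16), (32, 12)]
tip [(20, 0), (22, 3), (24, 6), (26, 9), (28, 12), (30, 15), (32, 2)]
tip2 [(20, 1), (22, 4), (24, 7), (26, 9), (28, 13), (30, 15), (32, 3)]
lift [(10, 0), (12, 2), (14, 5), (16, 8), (18, 10), (20, 13), (22, 16), (24, 5)]
retr [(10, 0), (12, 3), (14, 5), (16, 8), (18, 10), (20, 4)]
[ 0.52 -0.1   0.36] 55 [17, -18, -38, 16, -37] q6 63 maxstep 2.2 margin 19.9
[ 0.5   -0.244  0.32 ] 50 [-8, -12, -34, -6, -29] q6 99 maxstep 2.7 margin 24.4
[ 0.5   -0.244  0.32 ] 30 [-29, -12, -29, -55, -26] q6 156 maxstep 7.6 margin 26.2
[ 0.48  -0.244  0.32 ] 20 [-53, -9, -31, -83, -46] q6 -169 maxstep 3.2 margin 27.1
[ 0.44 -0.1   0.29] 18 [-45, -21, -44, -88, -42] q6 -165 maxstep 1.2 margin 14.2
[0.45  0.092 0.28 ] 15 [-19, -24, -52, -112, -28] q6 -148 maxstep 3.2 margin 6.3
[0.49 0.1  0.19] 25 [-22, -5, -54, -125, -34] q6 -126 maxstep 1.6 margin 3.9
[0.49 0.1  0.19] 31 [-4, -9, -45, -111, -11] q6 -153 maxstep 2.4 margin 10.8
[0.578 0.111 0.187] 31 [-8, 1, -40, -122, -16] q6 -138 maxstep 1.3 margin 16.0
   FAIL at t 0.75 err 0.004
[0.53  0.104 0.195] 15 [-30, 10, -58, -132, -57] q6 -107 maxstep 4.6 margin 0.0
   FAIL at t 0.08 err 0.04
[0.53  0.104 0.27 ] 15 [-23, -8, -52, -129, -39] q6 -125 maxstep 2.5 margin 6.3
[0.44  0.091 0.29 ] 15 [-13, -27, -50, -109, -22] q6 -154 maxstep 2.3 margin 7.8
[ 0.44 -0.1   0.29] 18 [-45, -21, -44, -88, -42] q6 -165 maxstep 3.5 margin 14.2
[ 0.48  -0.244  0.29 ] 30 [-36, -11, -30, -64, -31] q6 168 maxstep 2.3 margin 27.8
[ 0.495 -0.244  0.19 ] 30 [-49, 3, -34, -86, -38] q6 -158 maxstep 2.0 margin 24.6
```

```bash
python3 - <<'E'
from ik import *
rng=np.random.default_rng(0)
for nm,p in(('grasp.195',(.578,.111,.195)),('tip.197',(.53,.104,.197)),('tip.205',(.53,.104,.205)),('lift.22',(.525,.104,.222))):
  for a in (8,12,16,18,20,24,28,32,33,34,36,40,46,50,54,56,58,60,62,66):
    seen={}
    for k in range(14):
        q,q6,e=ik(np.array(p),tool(a,8.2),rng.uniform([-90,-50,-58,-173,-120],[90,70,40,95,-1]))
        if e<1e-3: seen[tuple(np.round(q/4).astype(int))]=(np.round(q).astype(int).tolist(),round(np.minimum(q-lo,hi-q).min(),1))
    print(nm,a,list(seen.values()))
E
```

```text
grasp.195 8 []
grasp.195 12 []
grasp.195 16 [([-25, 17, -58, -143, -62], np.float64(0.0))]
grasp.195 18 [([-24, 14, -56, -142, -56], np.float64(1.8))]
grasp.195 20 [([-22, 10, -54, -141, -49], np.float64(4.0))]
grasp.195 24 [([-18, 5, -49, -137, -37], np.float64(8.8))]
grasp.195 28 [([-13, 2, -44, -129, -24], np.float64(14.7))]
grasp.195 32 [([0, 0, -35, -111, -7], np.float64(7.3))]
grasp.195 33 []
grasp.195 34 []
grasp.195 36 []
grasp.195 40 []
grasp.195 46 []
grasp.195 50 []
grasp.195 54 []
grasp.195 56 []
grasp.195 58 []
grasp.195 60 [([27, 0, -56, 58, -11], np.float64(2.4))]
grasp.195 62 [([32, 0, -51, 42, -16], np.float64(7.0))]
grasp.195 66 [([35, 2, -43, 26, -25], np.float64(14.7))]
tip.197 8 []
tip.197 12 []
tip.197 16 []
tip.197 18 []
tip.197 20 [([-27, 6, -58, -135, -50], np.float64(0.4))]
tip.197 24 [([-21, 0, -52, -131, -36], np.float64(5.9))]
tip.197 28 [([-13, -4, -46, -123, -22], np.float64(11.9))]
tip.197 32 [([6, -6, -38, -101, -2], np.float64(2.1))]
tip.197 33 []
tip.197 34 []
tip.197 36 []
tip.197 40 []
tip.197 46 []
tip.197 50 []
tip.197 54 []
tip.197 56 []
tip.19
[... 504 characters left out ...]
.205 60 []
tip.205 62 [([36, -5, -55, 40, -20], np.float64(3.5))]
tip.205 66 [([38, -4, -48, 26, -27], np.float64(10.3))]
lift.22 8 []
lift.22 12 []
lift.22 16 []
lift.22 18 [([-26, 1, -56, -132, -47], np.float64(1.7))]
lift.22 20 [([-23, -2, -54, -130, -40], np.float64(4.4))]
lift.22 24 [([-16, -6, -48, -124, -27], np.float64(10.1))]
lift.22 28 [([-4, -9, -41, -112, -11], np.float64(11.2))]
lift.22 32 []
lift.22 33 []
lift.22 34 []
lift.22 36 []
lift.22 40 []
lift.22 46 []
lift.22 50 []
lift.22 54 []
lift.22 56 []
lift.22 58 []
lift.22 60 [([36, -8, -56, 43, -20], np.float64(2.2))]
lift.22 62 [([38, -7, -53, 35, -24], np.float64(5.6))]
lift.22 66 [([39, -5, -46, 24, -31], np.float64(12.0))]
```

```bash
cat > board.py <<'E'
from path import *
PSI=8.3; A0=32; GX,GZ=48,172   # grasp point from toe, mm (board axes)
u=np.array([np.cos(np.radians(PSI)),np.sin(np.radians(PSI)),0]); TOE0=np.array([.554,.1068,.015])
def tcp(dx,h,th,A=None,toe=TOE0,psi=PSI,gx=None,gz=None):
    A=A0 if A is None else A; gx=GX if gx is None else gx; gz=GZ if gz is None else gz
    w=np.array([np.cos(np.radians(psi)),np.sin(np.radians(psi)),0]); c,s=np.cos(np.radians(th)),np.sin(np.radians(th))
    g=toe+w*(dx+gx*c-gz*s)/1e3+np.array([0,0,(h+gx*s+gz*c)/1e3]); R=tool(A-th,psi); return g+R.apply([0,0,.005]),A-th,psi
E
python3 - <<'E'
from board import *
q=np.array(D[-1][0][:5]); st=((.5586,.0984,.3129),60,8.2)
C=np.array([.4664,-.2443,.0]) # toe in clip (approx)
run([st,((.52,-.1,.36),55,0),((.50,-.244,.32),50,-3.5),((.48,-.244,.32),20,-3.5),((.44,-.1,.29),18,0),((.45,.092,.28),15,8.2),((.50,.1,.19),28,8.2)],q)
q=ik(np.array([.5,.1,.19]),tool(28,8.3),[-15,-5,-48,-122,-24])[0]
for A0 in(31,32):
  T=lambda *a:tcp(*a,A=A0)
  print('A0',A0); run([((.5,.1,.19),28,8.3),T(-90,0,0),T(0,0,0),T(0,0,5),T(0,0,10),T(-1,1,12),T(-3,3,14),T(-3,20,15),T(-3,50,15),T(-20,70,16),T(-80,80,16),((.46,-.1,.32),18,0),tcp(0,100,0,A0,C,-3.5),tcp(0,12,0,A0,C,-3.5)],q)
E
```

```text
[ 0.52 -0.1   0.36] 55 [17, -18, -38, 16, -37] q6 63 maxstep 2.2 margin 19.9
[ 0.5   -0.244  0.32 ] 50 [-8, -12, -34, -6, -29] q6 99 maxstep 2.7 margin 24.4
[ 0.48  -0.244  0.32 ] 20 [-53, -9, -31, -83, -46] q6 -169 maxstep 11.3 margin 27.1
[ 0.44 -0.1   0.29] 18 [-45, -21, -44, -88, -42] q6 -165 maxstep 1.2 margin 14.2
[0.45  0.092 0.28 ] 15 [-19, -24, -52, -112, -28] q6 -148 maxstep 3.2 margin 6.3
[0.5  0.1  0.19] 28 [-15, -6, -49, -121, -24] q6 -135 maxstep 1.5 margin 9.0
A0 31
[0.51668086 0.10135573 0.18442481] 31 [-8, -5, -44, -116, -16] q6 -144 maxstep 0.7 margin 13.9
[0.60573818 0.11434778 0.18442481] 31 [-8, 4, -38, -125, -17] q6 -135 maxstep 1.0 margin 16.8
[0.59092962 0.11218745 0.18833711] 26 [-16, 6, -47, -136, -32] q6 -118 maxstep 1.5 margin 11.7
[0.57584001 0.10998611 0.19093021] 21 [-22, 10, -54, -140, -47] q6 -108 maxstep 1.3 margin 4.5
[0.56876161 0.10895349 0.19259331] 19 [-24, 12, -56, -141, -53] q6 -104 maxstep 0.5 margin 1.9
   FAIL at t 0.83 err 0.002
[0.5606745  0.1077737  0.19504126] 17 [-26, 14, -58, -140, -58] q6 -102 maxstep 0.5 margin 0.0
   FAIL at t 0.08
[... 1193 characters left out ...]
-58, -140, -56] q6 -103 maxstep 0.5 margin 0.4
[0.55759108 0.10732388 0.2121007 ] 17 [-26, 9, -57, -138, -54] q6 -107 maxstep 0.3 margin 1.4
[0.55759108 0.10732388 0.2421007 ] 17 [-22, 0, -52, -134, -43] q6 -117 maxstep 0.9 margin 5.8
[0.53770968 0.1044235  0.26218942] 16 [-22, -6, -51, -129, -39] q6 -124 maxstep 0.5 margin 6.7
[0.47833813 0.09576213 0.27218942] 16 [-20, -18, -52, -118, -31] q6 -140 maxstep 1.1 margin 6.7
[ 0.46 -0.1   0.32] 18 [-33, -23, -40, -84, -32] q6 -176 maxstep 3.8 margin 17.8
[ 0.5185428  -0.24748919  0.2693504 ] 32 [-31, -6, -29, -63, -26] q6 165 maxstep 2.1 margin 25.9
[ 0.5185428  -0.24748919  0.1813504 ] 32 [-44, 4, -31, -84, -33] q6 -163 maxstep 2.1 margin 26.9
```

```bash
cat > tgt.py <<'E'
from h import *
import sys  # x y z alpha psi roll, repeated
a=list(map(float,sys.argv[1:])); plan([(a[i:i+3],tool(a[i+3],a[i+4])*Ro.from_euler('z',a[i+5],degrees=True)) for i in range(0,len(a),6)])
E
python3 tgt.py .54 .05 .35 58 6 33 .52 -.03 .37 57 4 66 .51 -.11 .37 55 1 99 .5 -.18 .36 53 -1 132 .5 -.244 .34 50 -3.5 164 .5 -.244 .32 45 -3.5 180 .49 -.244 .32 32 -3.5 180
```

```text
call [0.1137, 0.0099, -0.1113] [0.0037, 0.0001, 0.0488]
call [0.111, -0.0274, -0.1111] [0.0038, 0.0001, 0.0488]
  -> [0.54 0.05 0.35]
call [0.1806, -0.0775, -0.0799] [0.0021, -0.0001, 0.0482]
call [0.149, -0.1289, -0.0786] [0.0021, -0.0, 0.0481]
  -> [ 0.52 -0.03  0.37]
call [0.1102, -0.1674, -0.0211] [0.0027, -0.0025, 0.0493]
call [0.0536, -0.1934, -0.0193] [0.0027, -0.0025, 0.0493]
  -> [ 0.51 -0.11  0.37]
call [0.0095, -0.1782, 0.0044] [0.0003, -0.0032, 0.0481]
call [-0.0438, -0.173, 0.0051] [0.0003, -0.0033, 0.048]
  -> [ 0.5  -0.18  0.36]
call [-0.0863, -0.1375, 0.0416] [-0.0024, -0.0041, 0.0472]
call [-0.1218, -0.1071, 0.0425] [-0.0025, -0.004, 0.0471]
  -> [ 0.5   -0.244  0.34 ]
call [0.0177, -0.0618, 0.0766] [-0.0138, -0.002, 0.0444]
  -> [ 0.5   -0.244  0.32 ]
call [-0.003, -0.0353, -0.0353] [-0.0361, -0.0, 0.0]
  -> [ 0.49  -0.244  0.32 ]
```

```bash

python3 tgt.py .535 .045 .35 58 6 31 .52 -.03 .37 57 4 62 .51 -.11 .37 55 1 93 .5 -.18 .36 53 -1 124 .5 -.244 .34 50 -3.5 154 .5 -.244 .32 45 -3.5 180
```

```text
call [0.1242, 0.0223, -0.1182] [0.0037, 0.0002, 0.046]
call [0.1252, -0.0168, -0.1182] [0.0038, 0.0002, 0.046]
  -> [0.535 0.045 0.35 ]
call [0.3354, -0.1508, -0.145] [0.0041, 0.0, 0.0908]
  -> [ 0.52 -0.03  0.37]
call [0.1216, -0.1593, -0.0212] [0.0029, -0.0022, 0.0465]
call [0.0703, -0.1879, -0.0194] [0.0029, -0.0022, 0.0465]
  -> [ 0.51 -0.11  0.37]
call [0.0562, -0.3525, 0.0087] [0.0014, -0.0064, 0.0906]
  -> [ 0.5  -0.18  0.36]
call [-0.1327, -0.2964, 0.0833] [-0.0035, -0.0089, 0.0887]
  -> [ 0.5   -0.244  0.34 ]
call [0.0282, -0.0578, 0.0766] [-0.0137, -0.0031, 0.0722]
  -> [ 0.5   -0.244  0.32 ]
```

```bash

python3 -m handwheel '[[[0.124,0.022,-0.118],[0.0037,0,0.046]],[[0.124,0.022,-0.118],[0.0037,0,0.046]],[[0.124,0.022,-0.118],[0.0037,0,0.046]]]'
python3 -m handwheel '[[[0.125,-0.017,-0.118],[0.0038,0,0.046]],[[0.125,-0.017,-0.118],[0.0038,0,0.046]],[[0.125,-0.017,-0.118],[0.0038,0,0.046]]]'
python3 -m handwheel '[[[0.335,-0.151,-0.145],[0.0041,0,0.091]],[[0.335,-0.151,-0.145],[0.0041,0,0.091]],[[0.335,-0.151,-0.145],[0.0041,0,0.091]],[[0.335,-0.151,-0.145],[0.0041,0,0.091]],[[0.335,-0.151,-0.145],[0.0041,0,0.091]]]'
python3 -m handwheel '[[[0.122,-0.159,-0.021],[0.003,-0.0022,0.0465]],[[0.122,-0.159,-0.021],[0.003,-0.0022,0.0465]],[[0.122,-0.159,-0.021],[0.003,-0.0022,0.0465]]]'
python3 -m handwheel '[[[0.07,-0.188,-0.019],[0.003,-0.0022,0.0465]],[[0.07,-0.188,-0.019],[0.003,-0.0022,0.0465]],[[0.07,-0.188,-0.019],[0.003,-0.0022,0.0465]]]'
python3 -m handwheel '[[[0.056,-0.353,0.009],[0.0014,-0.0064,0.0906]],[[0.056,-0.353,0.009],[0.0014,-0.0064,0.0906]],[[0.056,-0.353,0.009],[0.0014,-0.0064,0.0906]],[[0.056,-0.353,0.009],[0.0014,-0.0064,0.0906]],[[0.056,-0.353,0.009],[0.0014,-0.0064,0.0906]]]'
python3 -m handwheel '[[[-0.133,-0.296,0.083],[-0.0035,-0.0089,0.0887]],[[-0.133,-0.296,0.083],[-0.0035,-0.0089,0.0887]],[[-0.133,-0.296,0.083],[-0.0035,-0.0089,0.0887]],[[-0.133,-0.296,0.083],[-0.0035,-0.0089,0.0887]],[[-0.133,-0.296,0.083],[-0.0035,-0.0089,0.0887]]]'
python3 -m handwheel '[[[0.028,-0.058,0.077],[-0.0137,-0.0031,0.0722]],[[0.028,-0.058,0.077],[-0.0137,-0.0031,0.0722]],[[0.028,-0.058,0.077],[-0.0137,-0.0031,0.0722]],[[0.028,-0.058,0.077],[-0.0137,-0.0031,0.0722]],[[0.028,-0.058,0.077],[-0.0137,-0.0031,0.0722]]]'
python3 log.py; python3 tgt.py .49 -.244 .32 34 -3.5 180 .48 -.244 .32 24 -3.5 180 .44 -.1 .30 18 0 180 .45 .092 .28 16 8.3 180 .5 .1 .19 28 8.3 180
```

```text
clock: 3.43
tool_pos: [0.5474, 0.0725, 0.339]
orientation: [-149.6, 8.5, -96.4]
force: [0.2, 0.4, -0.4]
opening: 0.0879
clock: 3.68
tool_pos: [0.5354, 0.0455, 0.3577]
orientation: [-151.5, 16.7, -111.1]
force: [0.3, 0.3, -0.6]
opening: 0.0873
clock: 4.1
tool_pos: [0.5205, -0.03, 0.3763]
orientation: [-163.3, 29.6, -144.1]
force: [0.7, 0.7, -0.6]
opening: 0.0874
clock: 4.35
tool_pos: [0.5152, -0.071, 0.3755]
orientation: [-172.3, 33.9, -163.3]
force: [0.1, 0.4, 0.1]
opening: 0.0877
clock: 4.6
tool_pos: [0.5103, -0.1114, 0.3752]
orientation: [177.1, 35.4, 176.4]
force: [0.6, 0.5, -0.1]
opening: 0.0875
clock: 5.02
tool_pos: [0.5006, -0.1801, 0.3644]
orientation: [156.3, 29.9, 138.0]
force: [-0.2, 0.7, -0.5]
opening: 0.0873
clock: 5.43
tool_pos: [0.5009, -0.2436, 0.3437]
orientation: [142.4, 16.0, 106.5]
force: [-0.3, 0.4, 1.3]
opening: 0.0877
clock: 5.85
tool_pos: [0.5008, -0.2425, 0.3234]
orientation: [134.5, -0.5, 86.4]
force: [-0.0, -0.1, -1.3]
opening: 0.0877
[ -8.9 -13.8 -35.6 -10.5 -23.3 -77. ]
call [-0.0108, -0.0493, -0.0262] [-0.0293, -0.0007, -0.0012]
  -> [ 0.49  -0.244  0.32 ]
call [-0.0031, -0.0279, -0.0414] [-0.0278, -0.0, -0.0]
  -> [ 0.48  -0.244  0.32 ]
call [0.7064, -0.1906, -0.1819] [-0.0166, 0.0091, -0.0035]
  -> [ 0.44 -0.1   0.3 ]
call [0.48, -0.0399, 0.0393] [-0.0028, 0.011, -0.0034]
call [0.4769, -0.0306, 0.0717] [-0.0028, 0.011, -0.0034]
  -> [0.45  0.092 0.28 ]
call [0.0037, -0.3629, 0.3674] [0.0333, 0.0, 0.0]
  -> [0.5  0.1  0.19]
```

```bash

python3 -m handwheel '[[[-0.011,-0.049,-0.026],[-0.0293,-0.0007,-0.001]],[[-0.011,-0.049,-0.026],[-0.0293,-0.0007,-0.001]],[[-0.011,-0.049,-0.026],[-0.0293,-0.0007,-0.001]],[[-0.011,-0.049,-0.026],[-0.0293,-0.0007,-0.001]],[[-0.011,-0.049,-0.026],[-0.0293,-0.0007,-0.001]]]'
python3 -m handwheel '[[[-0.003,-0.028,-0.041],[-0.0278,0,0]],[[-0.003,-0.028,-0.041],[-0.0278,0,0]],[[-0.003,-0.028,-0.041],[-0.0278,0,0]],[[-0.003,-0.028,-0.041],[-0.0278,0,0]],[[-0.003,-0.028,-0.041],[-0.0278,0,0]]]'
python3 log.py
python3 -m handwheel '[[[0.706,-0.191,-0.182],[-0.0166,0.0091,-0.0035]],[[0.706,-0.191,-0.182],[-0.0166,0.0091,-0.0035]],[[0.706,-0.191,-0.182],[-0.0166,0.0091,-0.0035]],[[0.706,-0.191,-0.182],[-0.0166,0.0091,-0.0035]],[[0.706,-0.191,-0.182],[-0.0166,0.0091,-0.0035]]]'
python3 log.py; python3 tgt.py .45 .092 .28 16 8.3 180 .5 .1 .19 28 8.3 180
```

```text
clock: 6.27
tool_pos: [0.4905, -0.2455, 0.3204]
orientation: [124.1, 0.1, 86.5]
force: [0.6, -0.2, -0.3]
opening: 0.0874
clock: 6.68
tool_pos: [0.4799, -0.2455, 0.3186]
orientation: [114.1, 0.1, 86.6]
force: [-1.2, -1.8, -0.7]
opening: 0.0876
[-45.5 -11.2 -29.6 -74.2 -39.4   0.2]
clock: 7.1
tool_pos: [0.4367, -0.0938, 0.2972]
orientation: [108.2, 0.0, 90.6]
force: [-0.6, 0.7, 0.8]
opening: 0.0872
[-41.  -23.  -43.5 -86.  -39.2  10.4]
call [0.9282, -0.0574, 0.0984] [-0.0062, 0.0206, -0.0062]
  -> [0.45  0.092 0.28 ]
call [0.0034, -0.3627, 0.3674] [0.0333, -0.0, -0.0]
  -> [0.5  0.1  0.19]
```

```bash

python3 -m handwheel '[[[0.928,-0.057,0.098],[-0.0062,0.0206,-0.0062]],[[0.928,-0.057,0.098],[-0.0062,0.0206,-0.0062]],[[0.928,-0.057,0.098],[-0.0062,0.0206,-0.0062]],[[0.928,-0.057,0.098],[-0.0062,0.0206,-0.0062]],[[0.928,-0.057,0.098],[-0.0062,0.0206,-0.0062]]]' 0.1
python3 -m handwheel '[[[0.003,-0.363,0.367],[0.0333,0,0]],[[0.003,-0.363,0.367],[0.0333,0,0]],[[0.003,-0.363,0.367],[0.0333,0,0]],[[0.003,-0.363,0.367],[0.0333,0,0]]]'
python3 log.py; python3 - <<'E'
from h import *
s=cam('top'); cv2.imwrite('pics/t1.png',cv2.resize(s['color'][80:300,120:420,::-1],(800,587),interpolation=cv2.INTER_CUBIC))
E
python3 - <<'E'
from h import *
from board import tcp
s=180; r=Ro.from_euler('z',180,degrees=True)
T=[]
for a in((-60,0,0),(-30,0,0),(0,0,0)):
    p,al,ps=tcp(*a,A=32.5); T.append((p,tool(al,ps)*r))
plan(T)
E
```

```text
clock: 7.52
tool_pos: [0.454, 0.0855, 0.2813]
orientation: [106.0, 0.1, 97.9]
force: [1.3, 0.6, -0.3]
opening: 0.0595
clock: 7.85
tool_pos: [0.5049, 0.0969, 0.189]
orientation: [118.1, 0.0, 98.6]
force: [-1.1, -0.3, -1.5]
opening: 0.0402
[ -15.    -5.6  -48.4 -120.   -24.    43.9]
call [0.0211, 0.084, 0.199] [0.0119, -0.0002, -0.0001]
  -> [0.5463 0.1057 0.1843]
call [0.0, 0.0806, 0.1265] [-0.0, 0.0, -0.0]
  -> [0.576  0.11   0.1843]
call [0.0, 0.0806, 0.1265] [-0.0, 0.0, -0.0]
  -> [0.6057 0.1143 0.1843]
```

View pics/t1.png

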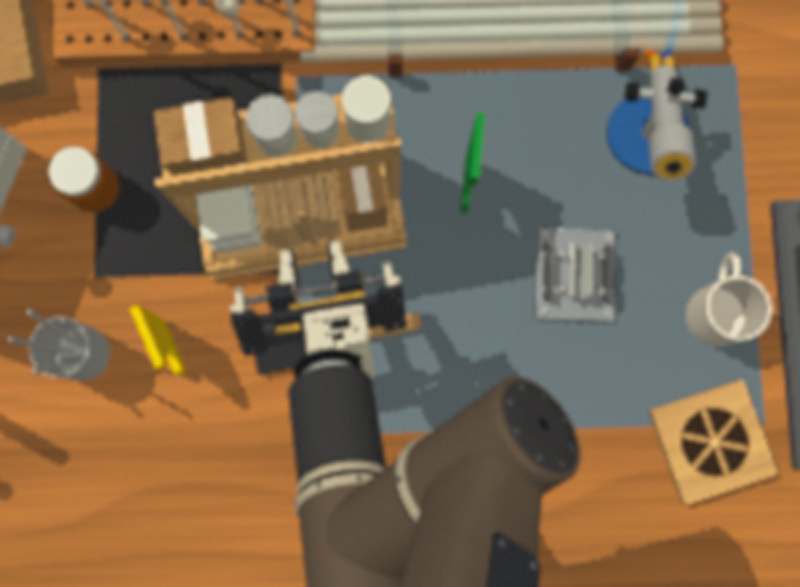

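The picture shows the gripper in front of the rack, with the fingers at (287,260) and (338,255) straddling the tall board at about (315,225). I'll go in and grip.

```bash

python3 -m handwheel '[[[0.021,0.084,0.199],[0.0119,0,0]],[[0.021,0.084,0.199],[0.0119,0,0]],[[0.021,0.084,0.199],[0.0119,0,0]]]'
python3 -m handwheel '[[[0,0.02,0.032],[0,0,0]],[[0,0.04,0.063],[0,0,0]],[[0,0.06,0.095],[0,0,0]],[[0,0.081,0.1265],[0,0,0]],[[0,0.081,0.1265],[0,0,0]]]'
python3 -m handwheel '[[[0,0.02,0.032],[0,0,0]],[[0,0.04,0.063],[0,0,0]],[[0,0.06,0.095],[0,0,0]],[[0,0.081,0.1265],[0,0,0]],[[0,0.081,0.1265],[0,0,0]]]'
python3 log.py; python3 - <<'E'
from h import *
o=get_obs(); print(o['tool_pos'],o['orientation'])
s=cam('side'); f=800/512; cv2.imwrite('pics/s1.png',cv2.resize(s['color'][125:275,130:290,::-1],(640,600),interpolation=cv2.INTER_CUBIC))
E
```

```text
clock: 8.15
tool_pos: [0.5517, 0.1031, 0.1908]
orientation: [122.0, 0.1, 98.0]
force: [1.3, 0.9, 1.0]
opening: 0.0393
clock: 8.57
tool_pos: [0.5783, 0.1065, 0.1883]
orientation: [122.2, -0.0, 97.8]
force: [0.1, -0.5, 0.2]
opening: 0.0394
clock: 8.98
tool_pos: [0.6086, 0.1111, 0.1887]
orientation: [122.2, -0.0, 97.9]
force: [0.4, -0.1, 1.0]
opening: 0.0394
[  -2.8    3.2  -33.8 -115.9  -10.    31.9]
[0.60858697 0.11107589 0.18868591] [ 1.22169387e+02 -6.85425209e-03  9.78534383e+01]
```

View pics/s1.png

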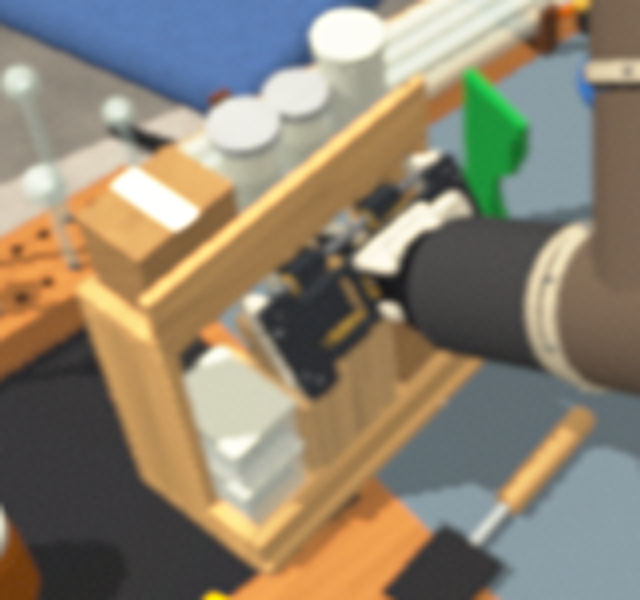

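```bash

python3 -m handwheel '[[[0.0175,0,0],[0,0,0]],[[0.0175,0,0],[0,0,0]]]'
python3 -m handwheel '[[[0,0,0],[0,0,0]],[[0,0,0],[0,0,0]],[[0,0,0],[0,0,0]]]' 1
python3 -m handwheel '[[[0,0,0],[0,0,0]],[[0,0,0],[0,0,0]],[[0,0,0],[0,0,0]],[[0,0,0],[0,0,0]]]'
cat > mv.py <<'E'
# python3 mv.py gx gz A : current toe pose from grasp; then rows for a list of (dx,h,th) relative to the grasp state
from h import *
import sys,json
def bt(gx,gz,seq,psi,A,base):  # base = tcp pos at th=0
    w=np.array([np.cos(np.radians(psi)),np.sin(np.radians(psi)),0]); R_=Ro.from_euler('z',180,degrees=True)
    g0=base-tool(A,psi).apply([0,0,.005]); out=[]
    for dx,h,th in seq:
        c,s=np.cos(np.radians(th)),np.sin(np.radians(th)); g=g0+w*(dx-gx+gx*c-gz*s)/1e3+np.array([0,0,(h-gz+gx*s+gz*c)/1e3])
        R=tool(A-th,psi)*R_; out.append((g+R.apply([0,0,.005]),R))
    return out
E
python3 - <<'E'
from h import *
o=get_obs(); print(o['tool_pos'],o['orientation'],o['force'],o['moment'],o['opening'])
E
```

```text
clock: 9.2
tool_pos: [0.6061, 0.1148, 0.1882]
orientation: [122.2, -0.0, 97.9]
force: [0.2, -1.0, -0.3]
opening: 0.0395
clock: 9.45
tool_pos: [0.6064, 0.1145, 0.1886]
orientation: [122.2, 0.0, 97.9]
force: [0.0, 0.3, -0.3]
opening: 0.0247
clock: 9.78
tool_pos: [0.6065, 0.1145, 0.1886]
orientation: [122.2, 0.0, 97.9]
force: [-0.6, -0.3, 0.7]
opening: 0.0099
[0.60649289 0.11454223 0.18861635] [1.22180592e+02 7.26365320e-03 9.78696921e+01] [-0.6359962  -0.30336875  0.72361865] [-0.33824757  2.67102378 -0.05537268] 0.009930305610418718
```

```bash
cat > seq.py <<'E'
from mv import *
def rows(T,start=None,group=5):
    p,R=start or now(); p=np.array(p)
    for i in range(0,len(T),group):
        L=[]
        for gp,gR in T[i:i+group]:
            t=np.round(R.inv().apply(gp-p)/.2,3); r=np.round(np.degrees((R.inv()*gR).as_rotvec())/360,4); r[np.abs(r)<2e-4]=0; L.append([t.tolist(),r.tolist()])
        print(json.dumps(L).replace(' ','')); p=p+R.apply(t*.2); R=R*Ro.from_rotvec(np.radians(r*360))
    return p,R
E
python3 - <<'E'
from seq import *
p,R=now(); B=lambda s:bt(48.8,176,s,7.87,32.2,p)
print('tip'); rows(B([(0,.5,2),(0,.5,4),(0,.5,6),(0,.5,8),(0,.5,10),(-.5,.5,11),(-1,1,12),(-1.5,1.5,13),(-2,2,14),(-2,2,14)]))
print('lift');rows(B([(-2,8,14),(-3,16,14.5),(-3,24,15),(-3,32,15),(-3,42,15),(-3,52,15),(-5,60,15),(-15,64,15),(-30,68,15),(-50,70,15)]),start=B([(-2,2,14)])[0])
E
```

```text
tip
[[[-0.0,-0.007,-0.032],[-0.0055,0.0,0.0]],[[-0.0,-0.017,-0.062],[-0.0111,0.0,0.0]],[[-0.0,-0.027,-0.091],[-0.0166,0.0,0.0]],[[-0.0,-0.039,-0.121],[-0.0222,0.0,0.0]],[[-0.0,-0.052,-0.15],[-0.0277,0.0,0.0]]]
[[[-0.0,-0.006,-0.017],[-0.0028,0.0,0.0]],[[-0.0,-0.009,-0.036],[-0.0056,0.0,0.0]],[[-0.0,-0.012,-0.054],[-0.0084,0.0,0.0]],[[-0.0,-0.016,-0.072],[-0.0111,0.0,0.0]],[[-0.0,-0.016,-0.072],[-0.0111,0.0,0.0]]]
lift
[[[0.0,0.028,-0.009],[0.0,0.0,0.0]],[[-0.0,0.063,-0.034],[-0.0014,0.0,0.0]],[[-0.0,0.099,-0.054],[-0.0028,0.0,0.0]],[[-0.0,0.137,-0.067],[-0.0028,0.0,0.0]],[[-0.0,0.184,-0.082],[-0.0028,0.0,0.0]]]
[[[0.0,0.048,-0.015],[0.0,0.0,0.0]],[[0.0,0.083,-0.037],[0.0,0.0,0.0]],[[0.0,0.088,-0.09],[0.0,0.0,0.0]],[[-0.0,0.084,-0.168],[0.0,0.0,0.0]],[[0.0,0.064,-0.266],[0.0,0.0,0.0]]]
```

```bash

python3 -m handwheel '[[[0,-0.007,-0.032],[-0.0055,0,0]],[[0,-0.017,-0.062],[-0.0111,0,0]],[[0,-0.027,-0.091],[-0.0166,0,0]],[[0,-0.039,-0.121],[-0.0222,0,0]],[[0,-0.052,-0.15],[-0.0277,0,0]]]'
python3 log.py
python3 -m handwheel '[[[0,-0.006,-0.017],[-0.0028,0,0]],[[0,-0.009,-0.036],[-0.0056,0,0]],[[0,-0.012,-0.054],[-0.0084,0,0]],[[0,-0.016,-0.072],[-0.0111,0,0]],[[0,-0.016,-0.072],[-0.0111,0,0]]]'
python3 log.py
python3 - <<'E'
from h import *
o=get_obs(); print(o['tool_pos'],o['orientation'],o['force'])
s=cam('side'); cv2.imwrite('pics/s2.png',cv2.resize(s['color'][125:275,130:290,::-1],(640,600),interpolation=cv2.INTER_CUBIC))
W=s['W'].reshape(-1,3)
E
```

```text
clock: 10.2
tool_pos: [0.5754, 0.1097, 0.1962]
orientation: [112.1, 0.1, 97.8]
force: [-1.0, 0.7, -1.4]
opening: 0.01
[ -20.6    7.1  -52.2 -139.1  -42.3   68.9]
clock: 10.62
tool_pos: [0.5618, 0.1078, 0.1983]
orientation: [108.1, -0.0, 97.8]
force: [4.0, -0.1, 2.2]
opening: 0.0099
[ -25.3   11.6  -57.6 -140.7  -55.    76.2]
[0.56177764 0.10781721 0.19825823] [ 1.08141027e+02 -3.69487020e-02  9.78190995e+01] [ 3.9884582  -0.08508609  2.16050113]
```

View pics/s2.png

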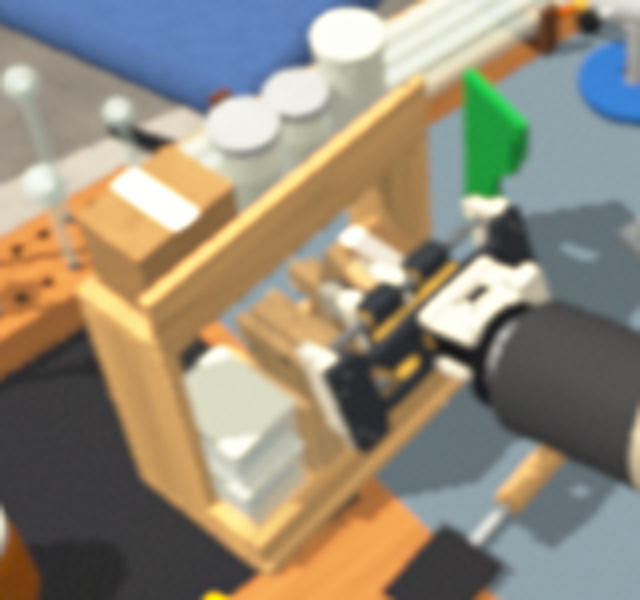

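Both joints and forces fit the plan: the board is tipped 14°, its top at about (305,265) in the crop. There is slight contact with the rail (4 N). Lifting with a small shift away from the rail.

```bash

python3 -m handwheel '[[[0,0.01,0.004],[0,0,0]],[[0,0.021,0.002],[0,0,0]],[[0,0.036,-0.005],[0,0,0]],[[0,0.05,-0.012],[0,0,0]],[[0,0.063,-0.018],[0,0,0]]]'
python3 - <<'E'
from seq import *
p,R=now(); B=lambda s:bt(48.8,176,s,7.87,32.2,np.array([.6065,.1145,.1886]))
o=get_obs();print(p,o['orientation'],o['force'],o['joint_pos'][2])
q=B([(0,14,14)])[0]; print('exp 0,14,14',q[0])
rows(B([(0,22,14),(-1,30,14.5),(-2,38,15),(-3,48,15),(-3,54,15),(-8,60,15),(-20,66,15),(-40,70,15),(-65,75,15),(-90,80,15)]))
E
```

```text
clock: 11.08
tool_pos: [0.5617, 0.1087, 0.2119]
orientation: [108.2, 0.0, 97.9]
force: [0.5, 0.5, -0.2]
opening: 0.0094
[0.56168613 0.10867305 0.21193631] [1.08203447e+02 4.68120189e-02 9.79003374e+01] [ 0.51463478  0.49327379 -0.24546039] -55.60152831230152
exp 0,14,14 [0.56340087 0.1085425  0.21028054]
[[[-0.002,0.033,-0.002],[0.0,0.0,0.0]],[[-0.002,0.067,-0.027],[-0.0014,0.0,0.0]],[[-0.002,0.101,-0.052],[-0.0028,0.0,0.0]],[[-0.002,0.147,-0.072],[-0.0028,0.0,0.0]],[[-0.002,0.176,-0.081],[-0.0028,0.0,0.0]]]
[[[0.0,0.021,-0.033],[0.0,0.0,0.0]],[[0.0,0.032,-0.099],[0.0,0.0,0.0]],[[0.0,0.022,-0.201],[0.0,0.0,0.0]],[[0.0,0.008,-0.328],[0.0,0.0,0.0]],[[0.0,-0.005,-0.454],[0.0,0.0,0.0]]]
```

No contact force now. Continuing up over the rail, then out.

```bash

python3 -m handwheel '[[[0,0.033,-0.005],[0,0,0]],[[0,0.067,-0.027],[-0.0014,0,0]],[[0,0.101,-0.05],[-0.0028,0,0]],[[0,0.147,-0.066],[-0.0028,0,0]],[[0,0.19,-0.08],[-0.0028,0,0]]]'
python3 log.py
python3 -m handwheel '[[[0,0.021,-0.033],[0,0,0]],[[0,0.034,-0.099],[0,0,0]],[[0,0.032,-0.201],[0,0,0]],[[0,0.018,-0.328],[0,0,0]],[[0,0.01,-0.454],[0,0,0]]]'
python3 log.py
python3 - <<'E'
from h import *
o=get_obs(); print(o['tool_pos'],o['orientation'],o['force'])
s=cam('side'); cv2.imwrite('pics/s3.png',cv2.resize(s['color'][100:300,130:390,::-1],(780,600),interpolation=cv2.INTER_CUBIC))
np.savez('side3.npz',W=s['W'],color=s['color'])
E
```

```text
clock: 11.5
tool_pos: [0.5581, 0.1078, 0.253]
orientation: [107.2, 0.0, 97.8]
force: [-0.1, -0.1, -1.5]
opening: 0.0099
[ -20.6   -2.4  -50.8 -133.4  -38.8   59.7]
clock: 11.92
tool_pos: [0.4723, 0.0947, 0.2815]
orientation: [107.2, 0.0, 97.7]
force: [-1.5, 1.7, -2.1]
opening: 0.01
[ -13.7  -21.   -48.8 -113.6  -22.4   31.9]
[0.47225087 0.09465533 0.28145036] [1.07188043e+02 6.39129620e-03 9.77078844e+01] [-1.45540321  1.67654762 -2.09721391]
```

View pics/s3.png

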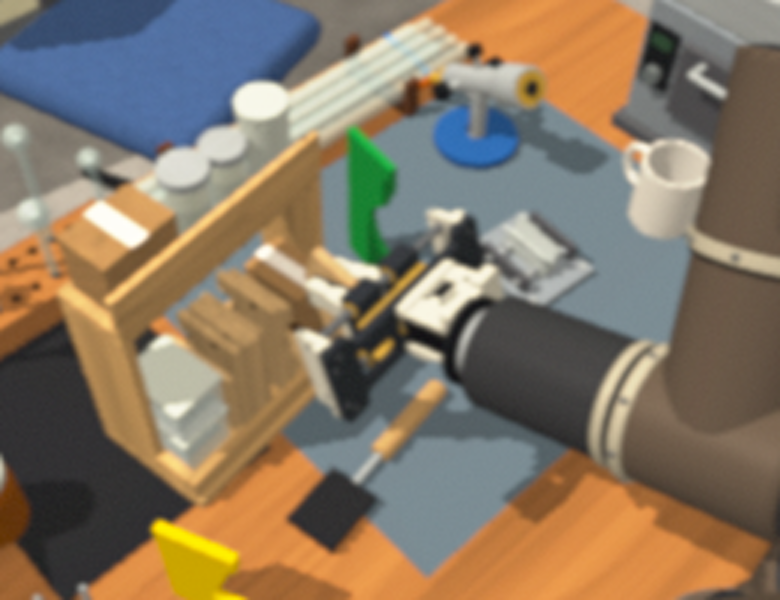

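The row is still standing (crop 235,290) and the board is held clear of the rack at (330,265). I'll check reach for the transfer to the clip.

```bash
python3 - <<'E'
from path import *
from seq import *
q=np.array(D[-1][0][:5])
run([((.472,.0947,.2815),17.2,7.8),((.45,.06,.32),17,6),((.44,-.1,.33),18,0),((.48,-.22,.33),26,-3.5),((.51,-.247,.32),32,-3.5)],q)
r=Ro.from_euler('z',180,degrees=True)
plan([((.45,.06,.32),tool(17,6)*r),((.445,-.03,.33),tool(18,3)*r),((.44,-.1,.33),tool(19,0)*r),((.48,-.22,.33),tool(26,-3.5)*r),((.51,-.247,.32),tool(32.2,-3.5)*r)])
E
```

```text
FAIL at t 0.75 err 0.003
[0.45 0.06 0.32] 17 [6, -29, -45, -94, 0] q6 -176 maxstep 4.0 margin 0.0
   FAIL at t 0.08 err 0.032
[ 0.44 -0.1   0.33] 18 [-10, -30, -44, -65, -11] q6 158 maxstep 8.2 margin 10.5
   FAIL at t 0.83 err 0.006
[ 0.48 -0.22  0.33] 26 [-5, -21, -47, -21, 0] q6 112 maxstep 5.7 margin 0.0
   FAIL at t 0.08 err 0.02
[ 0.51  -0.247  0.32 ] 32 [-6, -15, -47, -7, 0] q6 98 maxstep 1.2 margin 0.0
call [-0.1562, 0.1371, -0.1629] [0.0004, -0.0043, 0.0016]
  -> [0.45 0.06 0.32]
call [-0.4449, 0.0268, -0.0833] [0.0028, -0.0079, 0.0025]
  -> [ 0.445 -0.03   0.33 ]
call [-0.3482, -0.0133, -0.0411] [0.0028, -0.0079, 0.0026]
  -> [ 0.44 -0.1   0.33]
call [-0.6001, 0.065, 0.189] [0.0194, -0.009, 0.0038]
  -> [ 0.48 -0.22  0.33]
call [-0.1256, 0.0243, 0.1639] [0.0172, -0.0, -0.0]
  -> [ 0.51  -0.247  0.32 ]
```

```bash
python3 - <<'E'
from path import *
from seq import *
q=np.array(D[-1][0][:5])
run([((.472,.0947,.2815),17.2,7.8),((.445,.07,.282),15,6.5),((.44,-.02,.285),16,3),((.44,-.1,.29),17,0),((.47,-.2,.29),22,-3.5),((.505,-.247,.285),32.2,-3.5)],q)
r=Ro.from_euler('z',180,degrees=True)
plan([((.445,.07,.282),tool(15,6.5)*r),((.44,-.02,.285),tool(16,3)*r),((.44,-.1,.29),tool(17,0)*r),((.47,-.2,.29),tool(22,-3.5)*r),((.505,-.247,.285),tool(32.2,-3.5)*r)])
E
```

```text
[0.445 0.07  0.282] 15 [-20, -25, -51, -109, -27] q6 -152 maxstep 0.6 margin 6.9
[ 0.44  -0.02   0.285] 16 [-33, -25, -48, -95, -35] q6 -162 maxstep 1.5 margin 9.9
[ 0.44 -0.1   0.29] 17 [-48, -20, -45, -90, -45] q6 -162 maxstep 1.3 margin 13.6
[ 0.47 -0.2   0.29] 22 [-48, -12, -36, -83, -41] q6 -169 maxstep 0.8 margin 22.4
[ 0.505 -0.247  0.285] 32.2 [-29, -9, -29, -58, -26] q6 159 maxstep 2.5 margin 25.6
call [-0.103, -0.05, -0.1252] [-0.0051, -0.003, 0.0011]
  -> [0.445 0.07  0.282]
call [-0.4443, -0.0052, -0.077] [0.0028, -0.0093, 0.0026]
  -> [ 0.44  -0.02   0.285]
call [-0.3994, 0.0182, -0.027] [0.0027, -0.008, 0.0024]
  -> [ 0.44 -0.1   0.29]
call [-0.5, 0.0438, 0.1434] [0.0139, -0.0092, 0.0032]
  -> [ 0.47 -0.2   0.29]
call [-0.2239, 0.0476, 0.1846] [0.0283, 0.0, 0.0]
  -> [ 0.505 -0.247  0.285]
```

```bash

python3 -m handwheel '[[[-0.05,-0.025,-0.06],[-0.0025,-0.0015,0.0005]],[[-0.103,-0.05,-0.125],[-0.0051,-0.003,0.0011]],[[-0.103,-0.05,-0.125],[-0.0051,-0.003,0.0011]]]'
python3 -m handwheel '[[[-0.11,0,-0.02],[0.0007,-0.0023,0.0006]],[[-0.22,0,-0.04],[0.0014,-0.0046,0.0013]],[[-0.33,-0.004,-0.06],[0.0021,-0.007,0.002]],[[-0.444,-0.005,-0.077],[0.0028,-0.0093,0.0026]],[[-0.444,-0.005,-0.077],[0.0028,-0.0093,0.0026]]]'
python3 -m handwheel '[[[-0.13,0.006,-0.01],[0.0009,-0.0026,0.0008]],[[-0.26,0.012,-0.02],[0.0018,-0.0052,0.0016]],[[-0.4,0.018,-0.027],[0.0027,-0.008,0.0024]],[[-0.4,0.018,-0.027],[0.0027,-0.008,0.0024]]]'
python3 -m handwheel '[[[-0.125,0.011,0.036],[0.0035,-0.0023,0.0008]],[[-0.25,0.022,0.072],[0.007,-0.0046,0.0016]],[[-0.375,0.033,0.108],[0.0105,-0.0069,0.0024]],[[-0.5,0.044,0.143],[0.0139,-0.0092,0.0032]],[[-0.5,0.044,0.143],[0.0139,-0.0092,0.0032]]]'
python3 -m handwheel '[[[-0.075,0.016,0.062],[0.0094,0,0]],[[-0.15,0.032,0.123],[0.0188,0,0]],[[-0.224,0.048,0.185],[0.0283,0,0]],[[-0.224,0.048,0.185],[0.0283,0,0]],[[-0.224,0.048,0.185],[0.0283,0,0]]]'
python3 log.py
cat > look.py <<'E'
from h import *
import sys
o=get_obs(); print(o['clock'],o['tool_pos'],o['orientation'],o['force'])
ims=[]
for n in('side','top'):
    s=cam(n); np.savez(f'{n}_l.npz',W=s['W'],color=s['color'],K=s['K'],R=s['R'],t=s['t'])
    u,v=proj(s,[.52,-.245,.12]).astype(int); h=55
    ims.append(cv2.resize(s['color'][max(0,v-h):v+h,u-h:u+h,::-1],(400,400),interpolation=cv2.INTER_CUBIC)); print(n,u,v)
cv2.imwrite(f'pics/{sys.argv[1]}.png',np.hstack(ims))
E
python3 look.py c1
```

```text
clock: 12.22
tool_pos: [0.447, 0.0717, 0.2789]
orientation: [105.3, 0.1, 96.7]
force: [0.1, 0.3, -1.5]
opening: 0.0094
clock: 12.63
tool_pos: [0.4453, -0.0209, 0.2831]
orientation: [106.3, 0.1, 93.0]
force: [0.5, 0.5, -0.8]
opening: 0.0098
clock: 12.97
tool_pos: [0.446, -0.1021, 0.288]
orientation: [107.4, 0.1, 90.0]
force: [0.3, 0.0, -0.8]
opening: 0.0101
clock: 13.38
tool_pos: [0.4778, -0.2011, 0.288]
orientation: [112.4, 0.1, 86.6]
force: [0.5, -1.0, -1.1]
opening: 0.0093
clock: 13.8
tool_pos: [0.5129, -0.243, 0.2822]
orientation: [122.5, 0.0, 86.9]
force: [0.0, 0.6, -1.3]
opening: 0.0104
[-27.8  -8.3 -29.3 -57.1 -24.9 -21.5]
13.8 [ 0.51289716 -0.24297629  0.28222544] [1.22504510e+02 3.23997791e-02 8.69499897e+01] [ 0.03470725  0.64604688 -1.31089761]
side 306 163
top 341 173
```

View pics/c1.png

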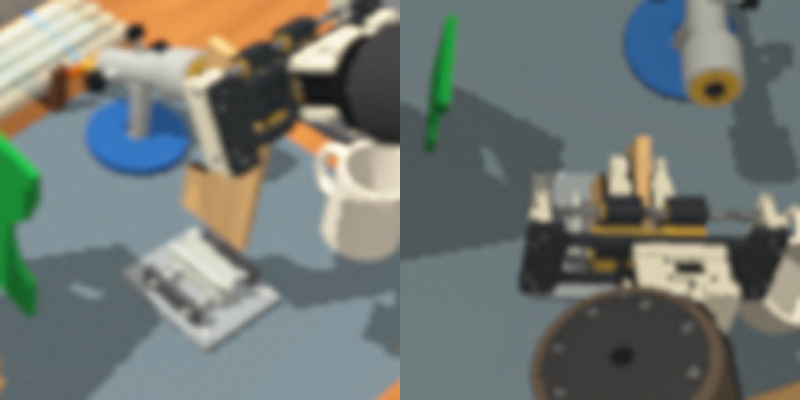

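The side view shows the board hanging over the clip at crop (225,200), with the clip at (205,290) and the burner behind, clear. Now a fine measurement of the board's face and edges and the clip's slot from depth.

```bash
python3 - <<'E'
from h import *
s=dict(np.load('side_l.npz')); W=s['W']; C=s['color'].astype(int)
wood=(C[...,0]>C[...,2]+35)
m=wood&(W[...,0]>.44)&(W[...,0]<.60)&(W[...,1]>-.29)&(W[...,1]<-.21)&(W[...,2]>.08)&(W[...,2]<.25)
P=W[m]; print('board pts',len(P))
for it in range(4):
    A=np.c_[P[:,0]-.51,P[:,2]-.15,np.ones(len(P))]; c=np.linalg.lstsq(A,P[:,1],rcond=None)[0]; r=P[:,1]-A@c; P=P[np.abs(r)<max(.003,2*r.std())]
print('face y=',c,'psi',np.degrees(np.arctan(c[0])),'lean',np.degrees(np.arctan(c[1])),'res',r.std(),len(P))
for z in np.arange(.10,.24,.01):
    Q=P[np.abs(P[:,2]-z)<.005]; 
    if len(Q)>2: print(round(z,3),len(Q),'x',np.round([Q[:,0].min(),Q[:,0].max()],4))
print('zmin',np.sort(P[:,2])[:6].round(4))
# clip profile, several sources
for n in('top0','side0'):
    d=dict(np.load(n+'.npz')); W=d['W'].reshape(-1,3); a=np.radians(-3.5); o=np.array([.507,-.245])
    X=(W[:,0]-o[0])*np.cos(a)+(W[:,1]-o[1])*np.sin(a); Y=-(W[:,0]-o[0])*np.sin(a)+(W[:,1]-o[1])*np.cos(a)
    print(n)
    for y in np.arange(-.058,.06,.004):
        k=(np.abs(X)<.028)&(np.abs(Y-y)<.002); 
        if k.sum(): print(round(y*1e3),k.sum(),np.round(np.median(W[k,2])*1e3,1),np.round(W[k,2].max()*1e3,1),end=' | ')
    print()
    k=(np.abs(Y)<.03)&(W[:,2]>.045)&(W[:,2]<.06)&(np.abs(X)<.06); print('jaw X',np.percentile(X[k],[0,3,97,100])*1e3)
    k=(W[:,2]>.009)&(W[:,2]<.015)&(np.abs(X)<.075)&(np.abs(Y)<.065); print('foot X',np.percentile(X[k],[1,3,97,99])*1e3,'Y',np.percentile(Y[k],[1,3,97,99])*1e3)
    # yaw via jaw ridge
    k=(np.abs(Y)<.03)&(W[:,2]>.049)&(W[:,2]<.056)&(np.abs(X)<.04)
    for sg in(1,-1):
        kk=k&(sg*Y>.004); 
        if kk.sum()>5: f=np.polyfit(X[kk],Y[kk],1); print('ridge',sg,kk.sum(),'slope deg',np.degrees(f[0]),'Y0',f[1]*1e3)
E
```

```text
board pts 325
face y= [-0.05447632  0.00704075 -0.23959925] psi -3.1181812960064255 lean 0.40339871440156927 res 0.0012393542787790723 307
0.11 25 x [0.4631 0.5402]
0.12 39 x [0.4598 0.539 ]
0.13 38 x [0.462  0.5371]
0.14 34 x [0.4607 0.5397]
0.15 43 x [0.4603 0.54  ]
0.16 39 x [0.4601 0.5381]
0.17 32 x [0.4607 0.526 ]
0.18 25 x [0.459  0.5072]
0.19 13 x [0.461  0.4855]
0.2 7 x [0.4602 0.4713]
0.21 6 x [0.4606 0.4667]
zmin [0.1072 0.1072 0.1085 0.1085 0.1086 0.1093]
top0
-58 14 2.4 5.2 | -54 15 0.8 8.5 | -50 6 9.6 13.5 | -46 11 26.9 31.7 | -42 3 32.6 35.4 | -38 20 37.0 42.8 | -34 33 25.3 43.6 | -30 19 15.6 30.6 | -26 20 13.8 29.9 | -22 12 13.0 28.3 | -18 2 34.1 38.2 | -14 11 51.0 51.8 | -10 19 50.3 55.1 | -6 27 40.1 48.2 | -2 35 27.4 44.1 | 6 16 35.6 42.2 | 10 17 20.3 49.6 | 14 33 23.4 57.9 | 18 19 13.3 32.2 | 22 19 12.6 31.6 | 26 17 13.8 27.0 | 30 14 14.0 29.0 | 34 5 30.2 32.1 | 38 16 37.7 42.7 | 42 14 38.5 45.1 | 46 30 28.9 39.0 | 50 24 11.1 31.9 | 54 25 2.2 17.7 | 58 15 0.2 5.1 | 
jaw X [-35.2616414  -32.72358899  32.28867411  34.46509167]
foot X [-61.56965103 -59.93661406  59.824
[... 256 characters left out ...]
41.3 | -38 35 32.3 43.0 | -34 6 29.0 35.1 | -30 3 13.2 24.9 | -22 2 28.8 47.1 | -18 5 50.2 51.8 | -14 25 48.3 54.5 | -10 34 40.2 50.0 | -6 15 35.5 42.7 | 2 12 28.7 34.5 | 6 53 26.4 50.0 | 10 28 46.6 54.5 | 14 15 17.1 33.3 | 18 4 22.5 28.5 | 22 5 28.2 33.4 | 26 3 28.7 31.6 | 34 8 38.3 41.2 | 38 35 28.7 41.5 | 42 48 24.8 40.7 | 46 21 12.3 26.7 | 50 30 6.5 13.1 | 54 15 -0.0 3.1 | 58 10 -0.4 5.2 | 
jaw X [-36.39564877 -35.29149349  33.08363639  35.50336158]
foot X [-62.42276033 -61.61623983  59.99676691  60.69416807] Y [-54.34686614 -51.33032002  49.44870288  49.81244718]
ridge 1 17 slope deg -1.3677949031724772 Y0 9.570007056913614
ridge -1 20 slope deg -1.783043202208473 Y0 -14.200613669960385
```

```bash
python3 - <<'E'
from seq import *
p,R=now(); Rt=Ro.from_euler('z',-.8,degrees=True)*R
P1=p+[.0064,-.0025,0]
T=[(P1,Rt),(P1,Rt)]+[(P1-[0,0,d],Rt) for d in(.012,.024,.036,.046,.046,.052,.058,.064)]
rows(T)
E
```

```text
[[[-0.011,0.018,0.028],[0.0,-0.0019,0.0012]],[[-0.011,0.018,0.028],[0.0,-0.0019,0.0012]],[[-0.011,-0.033,0.06],[0.0,-0.0019,0.0012]],[[-0.011,-0.084,0.092],[0.0,-0.0019,0.0012]],[[-0.011,-0.134,0.124],[0.0,-0.0019,0.0012]]]
[[[0.0,-0.042,0.027],[0.0,0.0,0.0]],[[0.0,-0.042,0.027],[0.0,0.0,0.0]],[[-0.0,-0.068,0.043],[0.0,0.0,0.0]],[[-0.0,-0.093,0.059],[0.0,0.0,0.0]],[[-0.0,-0.118,0.076],[0.0,0.0,0.0]]]
```

```bash

python3 -m handwheel '[[[-0.011,0.018,0.028],[0,-0.0019,0.0012]],[[-0.011,0.018,0.028],[0,-0.0019,0.0012]],[[-0.011,-0.033,0.06],[0,-0.0019,0.0012]],[[-0.011,-0.084,0.092],[0,-0.0019,0.0012]],[[-0.011,-0.134,0.124],[0,-0.0019,0.0012]]]'
python3 -m handwheel '[[[0,-0.042,0.027],[0,0,0]],[[0,-0.042,0.027],[0,0,0]],[[0,-0.042,0.027],[0,0,0]]]'
python3 look.py c2 ; python3 - <<'E'
from h import *
s=dict(np.load('side_l.npz')); W=s['W']; C=s['color'].astype(int)
m=(C[...,0]>C[...,2]+35)&(W[...,0]>.44)&(W[...,0]<.60)&(W[...,1]>-.29)&(W[...,1]<-.21)&(W[...,2]>.06)&(W[...,2]<.2)
P=W[m]
for it in range(4):
    A=np.c_[P[:,0]-.51,P[:,2]-.06,np.ones(len(P))]; c=np.linalg.lstsq(A,P[:,1],rcond=None)[0]; r=P[:,1]-A@c; P=P[np.abs(r)<max(.003,2*r.std())]
print(len(P),'y at bottom',c[2]-.005,'psi',np.degrees(c[0]),'lean',np.degrees(c[1]))
for z in(.07,.08,.09,.1,.11,.12):
    Q=P[np.abs(P[:,2]-z)<.005]; print(z,Q[:,0].min(),Q[:,0].max())
E
```

```text
clock: 14.32
tool_pos: [0.5169, -0.2468, 0.2457]
orientation: [122.4, 0.0, 85.9]
force: [1.1, -0.6, -1.2]
opening: 0.0097
clock: 14.57
tool_pos: [0.5164, -0.2481, 0.2351]
orientation: [122.6, -0.1, 85.8]
force: [-0.2, -0.3, -0.9]
opening: 0.0102
14.5667 [ 0.51639766 -0.24808184  0.23511254] [ 1.22596759e+02 -5.87353859e-02  8.57920062e+01] [-0.17452113 -0.3095281  -0.8836695 ]
side 306 163
top 341 173
267 y at bottom -0.24923656760286989 psi -3.943758745916221 lean 0.3565752571943205
0.07 0.4647898004398431 0.5429004730170157
0.08 0.4642873435754346 0.5434605820697329
0.09 0.46371934006172044 0.5419159124615438
0.1 0.4635766094350356 0.5425838562534926
0.11 0.4647201259361419 0.5440207693939715
0.12 0.4625691560009584 0.5359979890470116
```

```bash
python3 - <<'E'
from seq import *
p,R=now(); P1=p+[.0028,.0017,0]
rows([(P1,R)]*3)
E
python3 -m handwheel '[[[0.0075,0.0077,0.0115],[0,0,0]],[[0.0075,0.0077,0.0115],[0,0,0]],[[0.0075,0.0077,0.0115],[0,0,0]]]'
python3 - <<'E'
from seq import *
p,R=now(); T=[(p-[0,0,d],R) for d in(.006,.012,.018,.024,.030,.036,.041,.046,.050,.054)]
rows(T)
E
```

```text
[[[0.009,0.007,0.011],[0.0,0.0,0.0]],[[0.009,0.007,0.011],[0.0,0.0,0.0]],[[0.009,0.007,0.011],[0.0,0.0,0.0]]]
clock: 14.92
tool_pos: [0.5205, -0.2456, 0.2363]
orientation: [122.5, 0.0, 86.0]
force: [0.2, 1.0, -0.8]
opening: 0.0097
[[[0.0,-0.025,0.016],[0.0,0.0,0.0]],[[0.0,-0.051,0.032],[0.0,0.0,0.0]],[[0.0,-0.076,0.048],[0.0,0.0,0.0]],[[0.0,-0.101,0.064],[0.0,0.0,0.0]],[[0.0,-0.126,0.081],[0.0,0.0,0.0]]]
[[[0.0,-0.026,0.016],[0.0,0.0,0.0]],[[0.0,-0.047,0.029],[0.0,0.0,0.0]],[[0.0,-0.068,0.043],[0.0,0.0,0.0]],[[0.0,-0.085,0.053],[0.0,0.0,0.0]],[[0.0,-0.102,0.064],[0.0,0.0,0.0]]]
```

```bash

python3 -m handwheel '[[[0,-0.028,0.012],[0,0,0]],[[0,-0.054,0.028],[0,0,0]],[[0,-0.079,0.044],[0,0,0]],[[0,-0.104,0.06],[0,0,0]],[[0,-0.129,0.077],[0,0,0]]]'
python3 -m handwheel '[[[0,0,0],[0,0,0]]]'
python3 - <<'E'
from seq import *
o=get_obs();print(o['tool_pos'],o['orientation'],o['force'],o['moment'],'bottom',o['tool_pos'][2]+.0027-.176)
E
```

```text
clock: 15.33
tool_pos: [0.5202, -0.2466, 0.207]
orientation: [122.4, 0.1, 85.9]
force: [-2.4, -0.2, 12.1]
opening: 0.01
clock: 15.42
tool_pos: [0.52, -0.2466, 0.2062]
orientation: [122.5, 0.1, 85.9]
force: [2.0, -1.6, -0.4]
opening: 0.0099
[ 0.52001855 -0.24661358  0.20619761] [1.22483127e+02 8.13372617e-02 8.59191238e+01] [ 2.02925743 -1.6292587  -0.43747081] [-0.25456497  2.21357914 -0.27023863] bottom 0.032897614133871045
```

```bash

python3 -m handwheel '[[[0,-0.018,0.011],[0,0,0]],[[0,-0.036,0.022],[0,0,0]],[[0,-0.054,0.034],[0,0,0]],[[0,-0.07,0.045],[0,0,0]],[[0,-0.07,0.045],[0,0,0]]]'
python3 -m handwheel '[[[0,-0.01,0.0065],[0,0,0]],[[0,-0.01,0.0065],[0,0,0]]]'
python3 look.py c3; python3 - <<'E'
from h import *
o=get_obs(); print('bottom',o['tool_pos'][2]+.0027-.176)
E
```

```text
clock: 15.83
tool_pos: [0.5208, -0.2467, 0.1909]
orientation: [122.4, 0.1, 85.9]
force: [2.5, -1.5, 3.1]
opening: 0.0098
clock: 16.0
tool_pos: [0.5208, -0.2466, 0.1886]
orientation: [122.4, 0.1, 85.9]
force: [2.3, -0.7, 4.8]
opening: 0.01
16.0 [ 0.52078139 -0.24664371  0.18863149] [1.22370693e+02 1.07328301e-01 8.59468229e+01] [ 2.31009104 -0.67728003  4.76734966]
side 306 163
top 341 173
bottom 0.015312644343602133
```

View pics/c3.png

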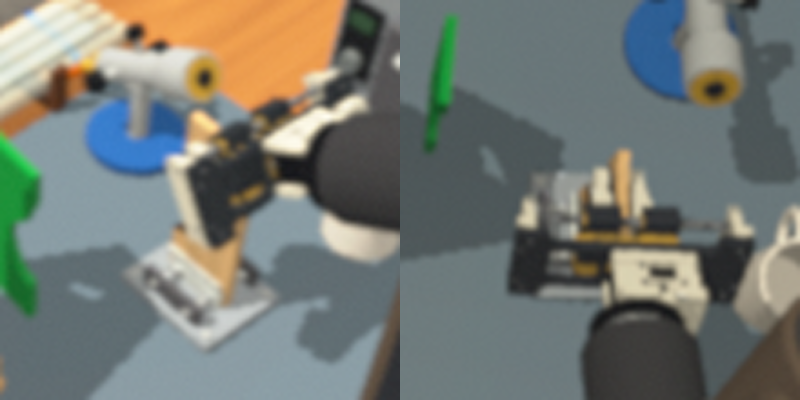

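The board is in the clip at crop (215,250) in the side view, with the burner untouched and the mug lower than the gripper. Pressing further until the force shows the floor.

```bash

python3 -m handwheel '[[[0,-0.008,0.005],[0,0,0]],[[0,-0.017,0.011],[0,0,0]],[[0,-0.017,0.011],[0,0,0]]]'
python3 -m handwheel '[[[0,-0.008,0.005],[0,0,0]],[[0,-0.017,0.011],[0,0,0]],[[0,-0.017,0.011],[0,0,0]]]'
python3 -c "
from h import *
o=get_obs(); print(o['tool_pos'],o['orientation'],o['force'],'bottom',o['tool_pos'][2]+.0027-.176)"
```

```text
clock: 16.35
tool_pos: [0.521, -0.2467, 0.1853]
orientation: [122.3, 0.1, 86.0]
force: [-2.5, -0.4, 14.0]
opening: 0.0099
clock: 16.6
tool_pos: [0.5228, -0.2471, 0.1844]
orientation: [122.0, 0.2, 86.0]
force: [-5.9, 1.2, 27.7]
opening: 0.0097
[ 0.52277894 -0.24713815  0.18442781] [121.98776191   0.1953558   86.00875929] [-5.93759759  1.23620599 27.72629381] bottom 0.011127811194039022
```

Force rises stiffly to 28 N while motion stops, with the bottom estimated at 11–12 mm, so the floor is reached. Relieve, then open, back away and verify.

```bash

python3 -m handwheel '[[[0,0.015,-0.01],[0,0,0]],[[0,0.015,-0.01],[0,0,0]]]'
python3 -m handwheel '[[[0,0,0],[0,0,0]],[[0,0,0],[0,0,0]],[[0,0,0],[0,0,0]],[[0,0,0],[0,0,0]]]' 0.1
python3 -m handwheel '[[[0,0,-0.1],[0,0,0]],[[0,0,-0.2],[0,0,0]],[[0,0,-0.35],[0,0,0]],[[0,0,-0.5],[0,0,0]],[[0,0,-0.65],[0,0,0]]]'
python3 look.py c4; python3 log.py; cat > chk.py <<'E'
from h import *
for n in('side','top'):
    s=dict(np.load(n+'_l.npz')); W=s['W']; C=s['color'].astype(int)
    k=(C[...,0]>C[...,2]+35)&(W[...,0]>.44)&(W[...,0]<.60)&(W[...,1]>-.29)&(W[...,1]<-.21)
    T=W[k&(W[...,2]>.205)&(W[...,2]<.222)]; 
    if len(T)>4: print(n,'top edge',len(T),np.median(T[:,2]),cv2.minAreaRect((T[:,:2]*1000).astype(np.float32)),'z slope deg',np.degrees(np.polyfit(T[:,0],T[:,2],1)[0]),T[:,0].min(),T[:,0].max())
    P=W[k&(W[...,2]>.06)&(W[...,2]<.205)]
    if n=='side':
        A=np.c_[P[:,0]-.507,P[:,2]-.06,np.ones(len(P))]; c=np.linalg.lstsq(A,P[:,1],rcond=None)[0]; print('y',c[2]-.005,'psi,lean',np.degrees(c[:2]))
        e=[]
        for z in np.arange(.06,.21,.01):
            Q=P[np.abs(P[:,2]-z)<.005]; e.append((z,Q[:,0].min(),Q[:,0].max())) if len(Q) else 0
        e=np.array(e); print(e.round(4)[::2].tolist(),'front edge lean deg',np.degrees(np.polyfit(e[:,0],e[:,1],1)[0]))
E
python3 chk.py
```

```text
clock: 16.77
tool_pos: [0.5203, -0.2465, 0.1843]
orientation: [122.4, 0.1, 85.9]
force: [1.5, -2.0, 9.4]
opening: 0.0099
clock: 17.1
tool_pos: [0.5186, -0.2454, 0.1809]
orientation: [122.7, -0.1, 85.9]
force: [-1.1, -0.3, 0.1]
opening: 0.0311
clock: 17.52
tool_pos: [0.4085, -0.2377, 0.2515]
orientation: [122.7, -0.1, 85.9]
force: [0.2, -0.5, 0.4]
opening: 0.0395
17.5167 [ 0.40850126 -0.23772181  0.25147862] [ 1.22689140e+02 -6.74850837e-02  8.59325158e+01] [ 0.1688232  -0.54756786  0.37628368]
side 306 163
top 341 173
[-44.7 -13.6 -35.5 -64.8 -37.3  -5.8]
side top edge 86 0.21154323030636224 ((507.0421142578125, -247.53514099121094), (13.775036811828613, 81.73868560791016), 86.10121154785156) z slope deg 0.05422477742448907 0.46663978491081154 0.54793509323843
y -0.24843354033347773 psi,lean [-3.39841835  0.06430097]
[[0.06, 0.4683, 0.5427], [0.08, 0.467, 0.5263], [0.1, 0.4673, 0.5122], [0.12, 0.4682, 0.5158], [0.14, 0.4686, 0.5346], [0.16, 0.4673, 0.5368], [0.18, 0.4671, 0.5457], [0.2, 0.467, 0.5446]] front edge lean deg -0.08533643694715909
top top edge 103 0.21127529696068797 ((508.29156494140625, -243.43948364257812), (10.369011878967285, 80.2156753540039), 86.69978332519531) z slope deg -0.9226255697645117 0.4680148962240005 0.548533263952437
```

View pics/c4.png

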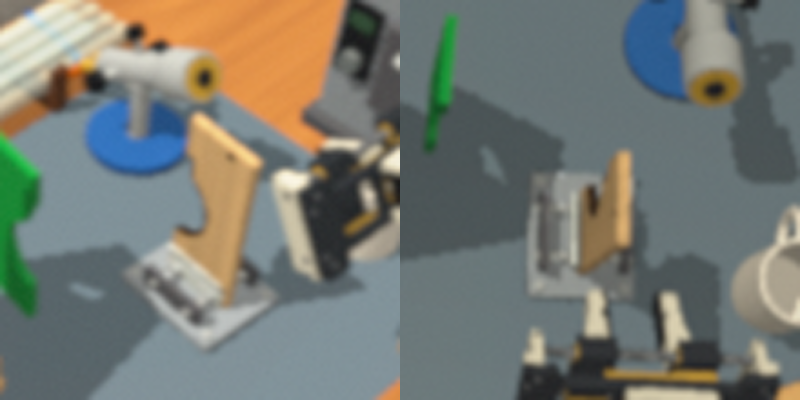

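The board stands in the clip at crop (220,210) with the cut-out towards the burner. Its top is at 211.5 mm (212 expected), it is upright, and it is centred within about 1.3 mm. One last look at the whole scene before handing in.

```bash
python3 - <<'E'
from h import *
s=cam('side'); cv2.imwrite('pics/f.png',cv2.resize(s['color'][80:370,60:420,::-1],(745,600),interpolation=cv2.INTER_CUBIC))
b=dict(np.load('side0.npz'))['W']; d=s['W'][...,2]-b[...,2]
for nm,(u,v) in dict(tin=(162,320),paddle=(240,270),burner=(290,128),yellow=(198,292),jar=(124,262),mug=(353,160)).items(): print(nm,np.nanmedian(d[v-3:v+4,u-3:u+4]).round(4))
E
```

```text
tin 0.0002
paddle 0.0003
burner 0.0005
yellow -0.0006
jar 0.0005
mug 0.2046
```

View pics/f.png

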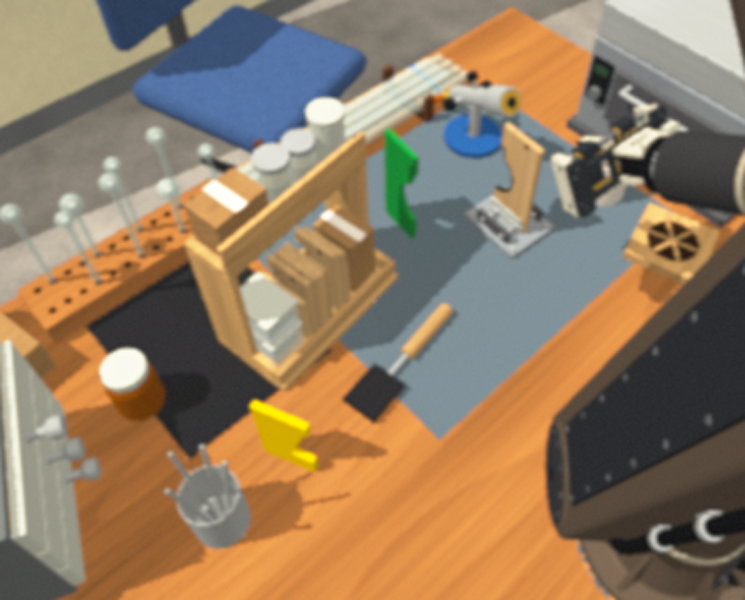

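The row stands in the rack at (310,270), the board is in the clip at (520,185), and nothing else has moved (depth changes under 1 mm; the mug is hidden here, but in its place in the top view). Handing in.

```bash
python3 -c "
from plant import *
print(get_obs()['clock'],close_job())"
```

```text
the job is handed in; nothing more can be done
17.6667 None
```

I took the tall gauge board out of the rack and stood it in the spring clip with its cut-out edge towards the burner. I then pressed it home, let go and handed the job in at 17.7 s of the 51 s allowed. To get it out, I tipped it 14° about its toe, lifted it clear of the shelf and drew it over the front rail.

**Last checks:**
- **Fully home:** the top edge is at 211.5 mm, against 212 mm expected. The force rose stiffly to 28 N as the board bottomed out.
- **Upright:** it leans less than 0.1° by the side camera. The top camera gave a 0.9° slope along the top edge, which I took as noise.
- **Centred:** it sits about 1 to 1.5 mm past the jaws' centre, towards the burner. The two cameras disagree by about 4 mm on the board's and the clip's position across the slot, so I relied on the difference between them within each camera.
- **Other boards:** they are still standing in the row in the last picture.
- **Rest of the bench:** the burner, paddle, tin, jar and yellow look-alike show less than 1 mm of depth change. The gripper hid the mug from the side camera, so its depth check failed. The top view showed it in its place, though partly cut off by the crop. I did not depth-check the scorched board, which only the last picture shows in place.
- **Contact during the move:** I felt about 4 N, probably from the rail, at the end of the tip, and it went once I shifted the board off.

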